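# Swap test of two vault sensors

## Robot

A 7-joint arm with a two-finger parallel gripper is mounted at the origin on the work surface. World frame = base frame: x ahead of the robot, y to its left, z up, the work surface at z = 0. Lengths are in m, angles in rad, forces in N, time in s.
With the tool pointing down it reaches from about 0.425 to 0.825 m from the base axis. Payload 3.6 kg.
Tool frame: the origin (TCP) lies at the very end of the fingers, on their centre line; the grasp point (between the pads) lies 19 mm behind it; y points along the fingers, z is the direction in which the jaws open and shut, and the axes are right-handed (so a half turn about y gives the same grasp; the last joint's range is limited). The gripper opens to 85 mm and grips with 20 to 120 N. Pads are 22 mm wide; open, the fingers measure 114 mm over their backs; the gripper's body (76 mm by 85 mm) begins 54 mm behind the grasp point. The pads swing forward as they close: fully open they stand 13 mm farther back than shut.
Start: joints at [-1.183, 0.615, -0.013, 1.423, 0.008, 1.103, -0.04], TCP at [0.261, 0.595, 0.231] pointing down, gripper open.
Joint ranges: [-3.12, 3.12], [-0.3, 2.06], [-1.34, 1.32], [0.26, 2.42], [-1.36, 4.5], [0.01, 1.98], [-2.84, 2.84]. Speed limits (rad/s): [2.79, 2.79, 3.14, 3.14, 3.14, 3.14, 3.14].

## Interface

Orientations are given as a unit quaternion [w, x, y, z].
In Python, from bench import r, imaging, models gives the robot as it stands.
- The arm moves only by the tool move_arm, never from a script. Its argument "plan" is a list of rows, each an object of numbers: "hand": the opening, from -1 (shut) to 1 (fully open), so that 0 is half open; "tx", "ty", "tz": the shift along the tool's x, y, z scaled (see below); "ax", "ay", "az": the turn, a rotation vector about the tool's x, y, z scaled (see below). In form: [{"hand": .., "tx": .., "ty": .., "tz": .., "ax": .., "ay": .., "az": ..}, ...]. A call has 1 to 12 rows; each row shifts and turns the pose as measured when the row begins, along the tool's axes as they then stand; what a row does not reach is not made up. The controller multiplies each number of a shift by 25 cm and each number of a turn by 0.15 rad. A row lasts 1/10 s, in which the tool goes at most 50 mm and 8.59 degrees, less where a joint would pass 70% of its speed; a pose out of reach is approached as far as the arm can. A call with a number of a shift or a turn outside -1 to 1 is refused whole. A call with a gripper value outside its range is refused whole. The fingers move at their own pace and stop on an object; the grip force is fixed at half the most. Time passes only in rows, so rows that do not move let the fingers close. It gives the time, the measured TCP pose, the force and the opening at its end, in the units of the state.
- r.get_state(): the state, without advancing time (a new reading comes with each control period).
- imaging.read_camera(name): name is "scene" or "top" or "wrist"; returns a dict with "pixels" (384x512x3 uint8, red, green, blue), "fx", "fy", "cx", "cy" (pixels), "rvec" (rotation vector, rad) and "tvec" (3), from world to camera coordinates, as OpenCV has them. Camera axes: x right, y down, z forward; pixel columns grow to the right and rows downward; lengths in m; the calibration is good to about 2 mm. A picture is of the moment at which its call begins. There is no depth.
- r.close_job(): hands the job in, once; it reports no verdict.
Trained networks look in the newest picture that a camera, given by its name, has taken for a name from the list of things; names that differ only in an ending like _2 or _b are one class to them, and where a whole thing is asked for, a point or a joint stands for the part that bears it (a point fixed in the world has none). Each returns a list of dicts, best first, with "conf" (0 to 1); they miss things now and then, are a little off and sometimes report something else, mostly with a low value. They report only what shows in the picture. A call takes as long as a camera call. They do not tell look-alikes from the thing itself.
- models.silhouettes(camera, name): "region" (384x512 bool, what is visible of it) and "bbox" ([left, top, width, height] in pixels, round what is visible of it).
The state is a dict: "clock": time; "q": joint angles; "joint_vel": joint speeds; "tau": joint torques, N m; "tcp_pos": TCP position; "tcp_rot": TCP orientation; "contact_force": force on the tool from outside, world axes, zero at the start; "wrist_torque": the same for the moment, N m; "finger_gap": finger opening in m.
Only numpy, scipy, OpenCV 4.12 (cv2) and the standard library are available. Lean on these libraries where they do the work, as an engineer would, in place of code of your own. Each camera call takes 0.05 s, during which the arm holds its last target.

## Task

We are doing the swap test: the low drum sensor must go from the square pier to the round pier, and the tall domed sensor from the round pier to the square pier, where it has to stand on the white nylon levelling disc laid in the middle of that pier. Stand one of the sensors on the black rubber pad while you make room; keep both sensors upright, never let one drop, put each thing centred on its place, and leave the bolt, the spirit level and the steel collar where they are.

Things in the scene. Friction and masses are not known exactly. Their poses are not given: they have to be found in the camera images.
- dome_sensor: Tall chrome bell-shaped sensor, loose, 0.36 to 0.56 kg, round about its z axis. 105 mm high: body 62 mm across up to 46 mm, a dome narrowing to 20 mm across at 75 mm, then a round knob 24 mm across from 81 to 105 mm to grip it by. Origin at the centre of its underside, z up. Starts on the round pier.
- drum_sensor: Low flat chrome drum sensor, loose, 0.32 to 0.50 kg, round about its z axis. 66 mm high: body 68 mm across and 36 mm high with a thin dark band near its foot, and on it a round grip post 24 mm across from 36 to 66 mm. Origin at the centre of its underside, z up. Starts on the square pier.
- levelling_disc: White nylon levelling disc, loose, 0.08 kg, flat and round, 62 mm across, 24 mm thick, a small black spot in the middle of its top. Origin at the centre of its underside, z up. Starts flat on the marble shelf (z = 0).
- round_pier: Low round concrete pier painted green, fixed, 110 mm across, 30 mm high, flat top. Origin at the centre of its underside on the shelf, z up.
- square_pier: Low square concrete pier painted the same green, fixed, 110 x 110 mm, 30 mm high, flat top. Origin at the centre of its underside on the shelf, z up; x and y along its sides.
- rubber_pad: Black rubber isolation pad, fixed, 130 x 110 mm (x, y), 12 mm thick, flat, free at the start: the spot to stand a sensor on meanwhile. Origin at the centre of its underside on the shelf, z up.
- anchor_bolt: Bystander: bronze anchor bolt standing loose on its six-sided head (36 mm across), shank 18 mm across, 76 mm high. Origin at the centre of its underside. Leave alone.
- spirit_level: Bystander: aluminium spirit level lying loose, a bar 100 x 22 x 22 mm along its x axis. Origin at the centre of its underside. Leave alone.
- steel_collar: Bystander: dark steel collar lying loose, 52 mm outside, 28 mm inside, 16 mm high. Origin at the centre of its underside. Leave alone.
There are look-alikes about, which are no part of the job. What is shaped like the round_pier but brown or pink is not meant.

How it is judged:
On the way:
1. one of the two sensors stands upright and released on the black rubber pad (((horizontal distance between dome_sensor and rubber_pad below 0.035 m and contact force between dome_sensor and rubber_pad above 1 N and contact force between dome_sensor and the fingers below 0.05 N and angle between dome_sensor's own z axis and vertical below 0.15 rad and linear speed of dome_sensor below 0.03 m/s) or (horizontal distance between drum_sensor and rubber_pad below 0.035 m and contact force between drum_sensor and rubber_pad above 1 N and contact force between drum_sensor and the fingers below 0.05 N and angle between drum_sensor's own z axis and vertical below 0.15 rad and linear speed of drum_sensor below 0.03 m/s))), for 0.2 s.
At the end, for the whole second after the job is handed in: The levelling disc lies on the square pier within 15 mm of its middle, the domed sensor stands on the disc within 12 mm of the disc's middle, the drum sensor stands on the round pier within 15 mm of its middle; both sensors upright within 0.1 rad, all released and at rest (horizontal distance between levelling_disc and square_pier below 0.015 m and contact force between levelling_disc and square_pier above 1 N and horizontal distance between dome_sensor and levelling_disc below 0.012 m and contact force between dome_sensor and levelling_disc above 1 N and horizontal distance between drum_sensor and round_pier below 0.015 m and contact force between drum_sensor and round_pier above 1 N and angle between each of dome_sensor, drum_sensor's own z axis and vertical below 0.1 rad and linear speed of each of dome_sensor, drum_sensor, levelling_disc below 0.02 m/s and contact force between each of dome_sensor, drum_sensor, levelling_disc and the fingers below 0.05 N); the robot touches nothing.
It fails at once if a sensor is tipped over by more than 0.5 rad (angle between any of dome_sensor, drum_sensor's own z axis and vertical above 0.5 rad).
It fails at once if a sensor is dropped: falls free of the fingers faster than 0.6 m/s (about 20 mm) ((linear speed of dome_sensor above 0.6 m/s and contact force between dome_sensor and the fingers below 0.05 N) or (linear speed of drum_sensor above 0.6 m/s and contact force between drum_sensor and the fingers below 0.05 N)).
It fails at once if the bolt, the spirit level or the collar is moved by more than 30 mm (distance of any of anchor_bolt, spirit_level, steel_collar from where it was at the start of the episode above 0.03 m).
It also fails if it takes over 112 s, if anything falls off the work surface, if the arm or the gripper's body presses on something with over 40 N, if the wrist force passes 120 N, or if a joint passes its speed limit or range.

## Working session

There is one attempt and no reset: what is moved stays moved. The work goes in short steps, Python scripts to look and compute and a tool call to move; the robot and the scene stay as the last step left them, time stands still between calls to the robot, and variables do not carry over. Pictures are saved under pics/ and viewed, and the job is handed in when it is done.

Besides the shell and the picture viewer there is one more tool, called after "Request:" by a JSON object that holds its "method" and its "body". move_arm: Moves the arm, as the interface text tells. Shifts and turns lie within -1 to 1; 1 stands for 25 cm of shift or 0.15 rad of turn. Its arguments: {"type":"object","properties":{"plan":{"type":"array","items":{"type":"object","properties":{"hand":{"type":"number"},"tx":{"type":"number","minimum":-1,"maximum":1},"ty":{"type":"number","minimum":-1,"maximum":1},"tz":{"type":"number","minimum":-1,"maximum":1},"ax":{"type":"number","minimum":-1,"maximum":1},"ay":{"type":"number","minimum":-1,"maximum":1},"az":{"type":"number","minimum":-1,"maximum":1}}}}},"required":["plan"]}

```bash
mkdir -p pics; ls; python3 - <<'E'
from bench import r, imaging, models
import cv2,numpy as np
s=r.get_state()
for k,v in s.items(): print(k,np.round(v,4))
for c in ["scene","top"]:
    d=imaging.read_camera(c)
    cv2.imwrite(f"pics/{c}0.png",cv2.cvtColor(d["pixels"],cv2.COLOR_RGB2BGR))
    print(c,d["fx"],d["fy"],d["cx"],d["cy"],d["rvec"],d["tvec"])
    for n in ["dome_sensor","drum_sensor","levelling_disc","round_pier","square_pier","rubber_pad","anchor_bolt","spirit_level","steel_collar"]:
        print(n,[(round(x["conf"],2),x["bbox"]) for x in models.silhouettes(c,n)])
E
```

```text
pics
clock 0.0
q [-1.1835  0.6159 -0.0126  1.4249  0.0081  1.1034 -0.0404]
joint_vel [-0.0004  0.0028  0.0003  0.0009  0.0015 -0.002   0.0004]
tau [ 5.00000e-04 -4.69222e+01  2.59300e-01 -1.71029e+01  9.90000e-03
  9.70000e-03 -0.00000e+00]
tcp_pos [0.261  0.5944 0.2301]
tcp_rot [-0.6911  0.6929 -0.1454  0.1451]
contact_force [ 0.3323 -0.2863  0.1316]
wrist_torque [ 0.006  -0.0474 -0.0294]
finger_gap 0.0857
scene 406.2064430152658 406.2064430152658 247.47919620711647 193.07459242308977 [ 1.04218568  2.44004361 -1.01642721] [ 0.38689524 -0.23557218  1.24575213]
dome_sensor [(0.66, [362.1, 210.8, 35.0, 45.2])]
drum_sensor [(0.55, [190.0, 111.4, 28.0, 33.9])]
levelling_disc [(0.82, [283.1, 264.6, 31.0, 34.5]), (0.33, [177.6, 127.8, 52.4, 33.6])]
round_pier [(0.98, [346.9, 227.5, 55.8, 47.8]), (0.86, [330.7, 288.8, 65.3, 62.4]), (0.67, [385.9, 190.2, 53.3, 46.0]), (0.55, [290.6, 196.6, 48.9, 42.9])]
square_pier [(0.65, [178.9, 128.8, 50.8, 28.9])]
rubber_pad [(0.78, [174.5, 206.3, 70.0, 56.1])]
anchor_bolt [(0.86, [274.4, 163.9, 14.6, 33.2])]
spirit_level [(0.72, [145.6, 171.4, 48.2, 26.1])]
steel_collar []
top 481.1349133715624 481.1349133715624 254.23572694083185 192.48943436939558 [ 2.17190249 -2.12140167  0.12131466] [0.00799323 0.5756471  1.23266345]
dome_sensor [(0.85, [140.8, 224.4, 28.2, 27.0]), (0.67, [176.0, 161.8, 23.0, 27.3])]
drum_sensor [(0.95, [351.8, 232.5, 30.8, 25.2])]
levelling_disc [(0.88, [175.3, 165.1, 25.8, 20.7]), (0.46, [329.6, 158.2, 19.4, 34.4])]
round_pier [(0.97, [131.3, 273.6, 47.2, 41.6]), (0.74, [194.2, 214.4, 40.5, 39.9]), (0.72, [113.4, 155.9, 43.7, 44.7])]
square_pier [(0.66, [341.8, 218.0, 49.6, 52.1])]
rubber_pad [(0.38, [138.7, 216.1, 40.9, 43.3])]
anchor_bolt []
spirit_level [(0.6, [329.7, 158.3, 18.8, 35.0]), (0.28, [353.5, 229.8, 28.1, 27.7])]
steel_collar [(0.61, [272.8, 103.4, 14.9, 18.6])]
```

View pics/scene0.png

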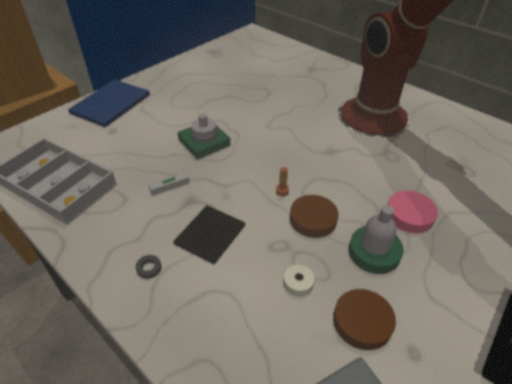

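View pics/top0.png

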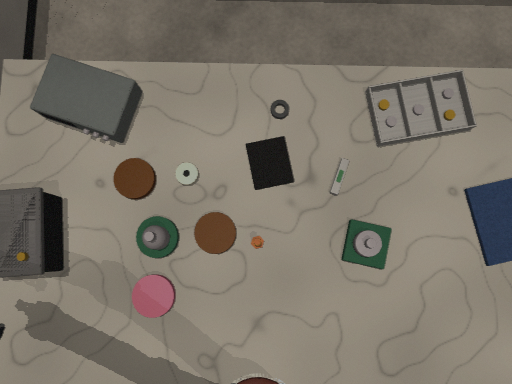

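```bash
cat > h.py <<'E'
import cv2,numpy as np
from bench import r, imaging, models
def P(d,X):
    X=np.asarray(X,float).reshape(-1,3)
    K=np.array([[d["fx"],0,d["cx"]],[0,d["fy"],d["cy"]],[0,0,1.]])
    p,_=cv2.projectPoints(X,np.array(d["rvec"],float),np.array(d["tvec"],float),K,None); return p[:,0]
def back(d,uv,z):
    R,_=cv2.Rodrigues(np.array(d["rvec"],float)); t=np.array(d["tvec"],float)
    ray=R.T@np.array([(uv[0]-d["cx"])/d["fx"],(uv[1]-d["cy"])/d["fy"],1.]); o=-R.T@t
    return o+ray*(z-o[2])/ray[2]
def circ(d,x,y,z,rad): 
    a=np.linspace(0,2*np.pi,60); return P(d,np.c_[x+rad*np.cos(a),y+rad*np.sin(a),0*a+z])
def sq(d,x,y,z,w,h,th):
    c=np.array([[-w,-h],[w,-h],[w,h],[-w,h]])/2; R=np.array([[np.cos(th),-np.sin(th)],[np.sin(th),np.cos(th)]])
    c=c@R.T+[x,y]; return P(d,np.c_[c,0*c[:,:1]+z])
def crop(d,box,k,name,polys=()):
    x,y,w,h=box; im=cv2.cvtColor(d["pixels"],cv2.COLOR_RGB2BGR)[y:y+h,x:x+w]
    im=cv2.resize(im,None,fx=k,fy=k,interpolation=cv2.INTER_NEAREST)
    for p in polys: cv2.polylines(im,[np.round((p+0.5-[x,y])*k).astype(int)],True,(0,0,255),1)
    cv2.imwrite(f"pics/{name}.png",im)
E
python3 - <<'E'
from h import *
for c in ["scene","top"]:
    d=imaging.read_camera(c)
    print(c,P(d,[[0,0,0],[.261,.595,.231],[.3,0,0],[0.6,0.3,0]]).round(), -cv2.Rodrigues(np.array(d["rvec"]))[0].T@np.array(d["tvec"]))
    if c=="top":
        crop(d,(90,140,150,110),5,"t_left"); crop(d,(240,90,160,190),4,"t_right")
        for n,uv,z in [("round",(157,237),.03),("square",(367,244),.03),("disc",(186.5,174),.024),("pad",(270.5,163),.012),("bolt",(257.5,242),.04),("level",(340,176),.022),("collar",(280,109),.016),("domeknob",(150,237),.135),("drumpost",(369,243),.096)]:
            print(n,back(d,uv,z).round(3))
    else: crop(d,(260,150,200,150),4,"s_right"); crop(d,(130,90,130,190),4,"s_left")
E
```

```text
scene [[374. 116.]
 [640. 208.]
 [314. 162.]
 [344. 304.]] [1.0240094  0.44856896 0.71222972]
top [[257. 417.]
 [-14. 318.]
 [260. 298.]
 [153. 183.]] [ 0.41170583 -0.00131345  1.29668394]
round [0.452 0.275 0.03 ]
square [ 0.447 -0.276  0.03 ]
disc [0.623 0.205 0.024]
pad [ 0.66  -0.02   0.012]
bolt [0.445 0.01  0.04 ]
level [ 0.627 -0.207  0.022]
collar [ 0.811 -0.043  0.016]
domeknob [0.449 0.269 0.135]
drumpost [ 0.448 -0.267  0.096]
```

View pics/t_left.png

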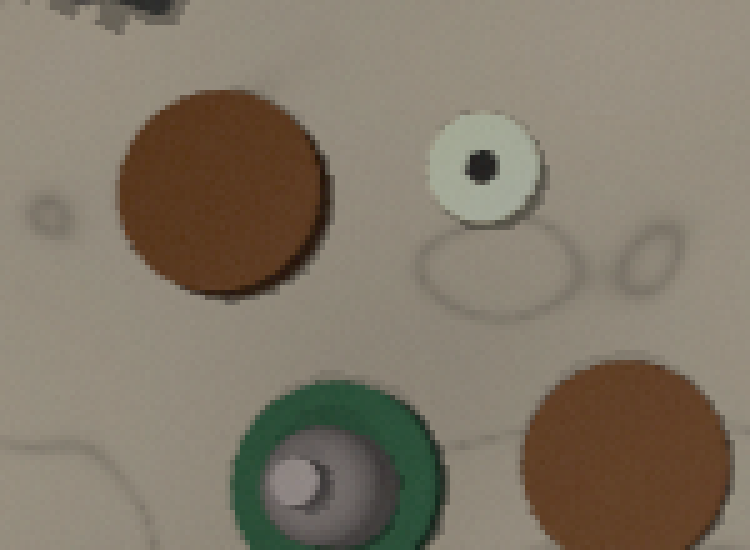

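View pics/t_right.png

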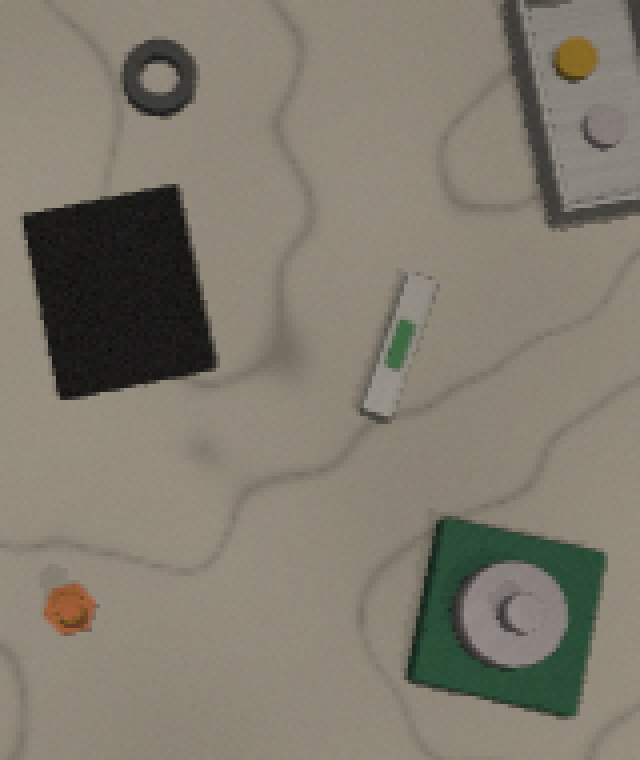

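```bash
python3 - <<'E'
from h import *
from scipy.optimize import minimize
D={c:imaging.read_camera(c) for c in ["top","scene"]}
def hsv(d): return cv2.cvtColor(d["pixels"],cv2.COLOR_RGB2HSV)
def comp(m,uv):
    n,l=cv2.connectedComponents(m.astype(np.uint8)); ys,xs=np.nonzero(m)
    i=np.argmin((xs-uv[0])**2+(ys-uv[1])**2); return l==l[ys[i],xs[i]]
d=D["top"]; H=hsv(d)
green=(H[...,0]>60)&(H[...,0]<90)&(H[...,1]>110)
for n,uv in [("round",(176,237)),("square",(345,262))]:
    m=comp(green,uv); ys,xs=np.nonzero(m)
    h=cv2.convexHull(np.c_[xs,ys].astype(np.int32))
    M=np.zeros(m.shape,np.uint8); cv2.fillConvexPoly(M,h,1)
    def cost(p,full=False):
        if n=="round": pts=np.r_[circ(d,p[0],p[1],.03,.055),circ(d,p[0],p[1],0.0,.055)]
        else: pts=np.r_[sq(d,p[0],p[1],.03,.11,.11,p[2]),sq(d,p[0],p[1],0,.11,.11,p[2])]
        hh=cv2.convexHull(((pts+.5)*16-8).astype(np.int32)); S=np.zeros((384*1,512),np.uint8)
        S=np.zeros((384,512),np.uint8); cv2.fillConvexPoly(S,hh,255,cv2.LINE_AA,4)
        return np.abs(S/255.-M).sum()
    c0=list(back(d,(157,237) if n=="round" else (367,244),.03)[:2])+[0.1]
    b=min((minimize(cost,[c0[0],c0[1],t],method="Nelder-Mead",options=dict(initial_simplex=[[c0[0],c0[1],t],[c0[0]+.01,c0[1],t],[c0[0],c0[1]+.01,t],[c0[0],c0[1],t+.1]])) for t in (-.2,0,.2)),key=lambda o:o.fun)
    print(n,b.x.round(4),b.fun,M.sum())
V=H[...,2]; w=comp((V>175)&(H[...,1]<50),(180,174)); ys,xs=np.nonzero(w)
(cx,cy),rr=cv2.minEnclosingCircle(np.c_[xs,ys].astype(np.float32)); print("disc",cx,cy,rr,back(d,(cx,cy),.024),"dot",)
for z,uv in [(.024,None)]:
    dk=comp(V<70,(186,174)); ys,xs=np.nonzero(dk); print("dot",xs.mean(),ys.mean(),len(xs),back(d,(xs.mean(),ys.mean()),z))
pd=comp(V<60,(270,163)); ys,xs=np.nonzero(pd); print("pad",xs.mean(),ys.mean(),len(xs),back(d,(xs.mean(),ys.mean()),.012),cv2.minAreaRect(np.c_[xs,ys].astype(np.float32)))
# top of knobs overlay
r_=[circ(d,.449,.269,.135,.012),circ(d,.449,.272,.03,.031),circ(d,.448,-.267,.096,.012),circ(d,.448,-.267,.066,.034)]
crop(d,(125,205,64,64),6,"k1",r_[:2]); crop(d,(335,210,64,64),6,"k2",r_[2:])
a=cv2.imread("pics/k1.png");b=cv2.imread("pics/k2.png");cv2.imwrite("pics/k.png",np.hstack([a,b]))
s=D["scene"]
crop(s,(330,190,90,100),5,"s1",[circ(s,.449,.269,.135,.012),circ(s,.449,.272,.03,.055),circ(s,.449,.272,.03,.031)])
E
```

```text
round [ 0.4538  0.2758 -0.1855] 183.8862745098039 1344
square [ 0.4485 -0.2754 -0.1589] 233.81176470588235 1762Traceback (most recent call last):
  File "<stdin>", line 23, in <module>
  File "<stdin>", line 7, in comp
    return _wrapfunc(a, 'argmin', axis=axis, out=out, **kwds)
    return bound(*args, **kwds)
ValueError: attempt to get argmin of an empty sequence
```

```bash
python3 - <<'E'
from h import *
d=imaging.read_camera("top"); s=imaging.read_camera("scene")
g=cv2.cvtColor(d["pixels"],cv2.COLOR_RGB2GRAY)
def comp(m,uv):
    n,l=cv2.connectedComponents(m.astype(np.uint8)); ys,xs=np.nonzero(m)
    i=np.argmin((xs-uv[0])**2+(ys-uv[1])**2); return l==l[ys[i],xs[i]]
for n,m,uv,z in [("dot",g<80,(186,174),.024),("disc",g>165,(180,174),.024),("pad",g<60,(270,163),.012)]:
    ys,xs=np.nonzero(comp(m,uv)); print(n,len(xs),xs.mean(),ys.mean(),back(d,(xs.mean(),ys.mean()),z).round(4))
def mont(d,boxes,name,polys):
    L=[]
    for i,(b,k) in enumerate(boxes):
        crop(d,b,k,"tmp",polys); im=cv2.imread("pics/tmp.png"); L.append(im)
    cv2.imwrite(f"pics/{name}.png",np.hstack(L))
x,y=.4538,.2758; X,Y=.4485,-.2754
mont(d,[((125,205,64,64),6),((335,210,64,64),6)],"k",[circ(d,.449,.269,.135,.012),circ(d,.449,.270,.03,.031),circ(d,.448,-.267,.096,.012),circ(d,.448,-.267,.066,.034),circ(d,x,y,.03,.055),sq(d,X,Y,.03,.11,.11,-.159)])
mont(s,[((340,200,70,80),5),((170,100,70,80),5)],"s1",[circ(s,.449,.269,.135,.012),circ(s,.449,.270,.03,.031),circ(s,.448,-.267,.096,.012),circ(s,.448,-.267,.066,.034),circ(s,x,y,.03,.055),sq(s,X,Y,.03,.11,.11,-.159)])
E
```

```text
dot 29 185.93103448275863 172.93103448275863 [0.6259 0.2066 0.024 ]
disc 25 181.8 179.4 [0.6081 0.217  0.024 ]
pad 1864 269.27521459227466 162.73551502145924 [ 0.6609 -0.0168  0.012 ]
```

View pics/k.png

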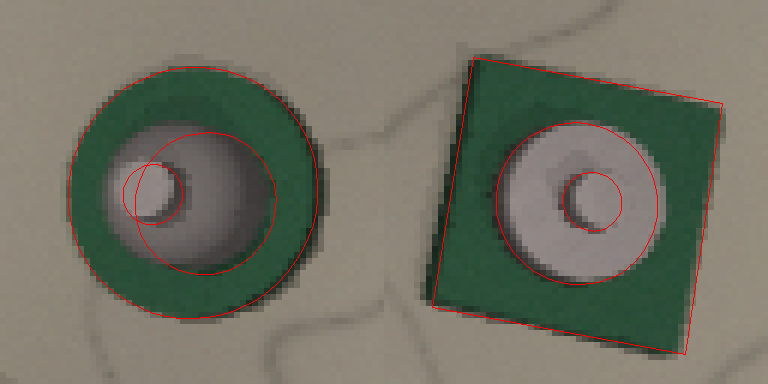

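View pics/s1.png

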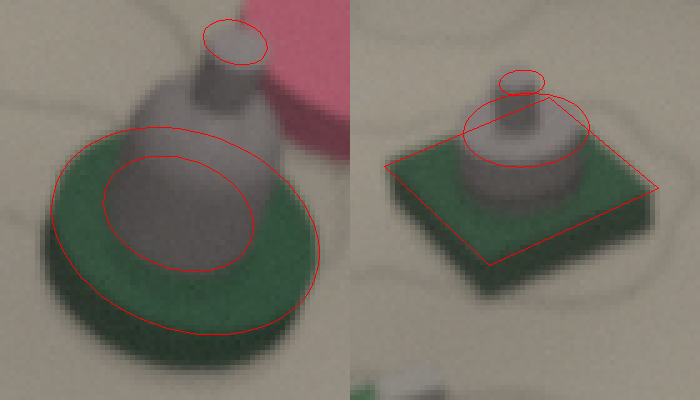

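```bash
cat >> h.py <<'E'
from scipy.spatial.transform import Rotation as Ro
def tool():
    s=r.get_state(); q=s["tcp_rot"]; R=Ro.from_quat([q[1],q[2],q[3],q[0]]).as_matrix(); return s,np.array(s["tcp_pos"]),R
def go(*tg):
    s,p,R=tool(); print("pos",p.round(4),"gap",round(s["finger_gap"],4),"F",np.round(s["contact_force"],1),"t",s["clock"],"q",np.round(s["q"],2))
    # level correction: turn to bring y axis to -z (rotvec in tool frame)
    v=R.T@np.array([0,0,-1.]); e=np.cross([0,1,0],v); print("level a/.15:",(e/.15).round(3))
    for t in tg:
        dlt=np.array(t)-p; u=R.T@dlt/.25; n=int(np.ceil(np.linalg.norm(dlt)/.05-1e-6)); print("to",t,"total",u.round(4),"rows",n,"each",(u/max(n,1)).round(4)); p=np.array(t)
E
python3 -c "
from h import *
s,p,R=tool();print(R.round(3));go([.36,.45,.23],[.45,.27,.23])"
```

```text
[[ 0.916 -0.     0.402]
 [-0.402 -0.     0.916]
 [-0.    -1.    -0.   ]]
pos [0.2613 0.5951 0.2313] gap 0.0853 F [-1.2 -1.1  0.1] t 1.3 q [-1.18  0.61 -0.01  1.42  0.01  1.1  -0.04]
level a/.15: [ 0.001  0.    -0.   ]
to [0.36, 0.45, 0.23] total [ 0.5948  0.0052 -0.3728] rows 4 each [ 0.1487  0.0013 -0.0932]
to [0.45, 0.27, 0.23] total [ 0.6191  0.     -0.5145] rows 5 each [ 0.1238  0.     -0.1029]
```

Request:
{"method": "move_arm", "body": {"plan": [{"hand":1,"tx":0.149,"tz":-0.093},{"hand":1,"tx":0.149,"tz":-0.093},{"hand":1,"tx":0.149,"tz":-0.093},{"hand":1,"tx":0.149,"tz":-0.093},{"hand":1,"tx":0.124,"tz":-0.103},{"hand":1,"tx":0.124,"tz":-0.103},{"hand":1,"tx":0.124,"tz":-0.103},{"hand":1,"tx":0.124,"tz":-0.103},{"hand":1,"tx":0.124,"tz":-0.103},{"hand":1}]}}

```text
schema error: expected keys hand, tx, ty, tz, ax, ay, az
```

```bash
python3 -c "
from h import *
go([.45,.27,.23])
d=imaging.read_camera('wrist'); print(d['rvec'],d['tvec'])
x,y=.4538,.2758
crop(d,(0,0,512,384),1.5,'w1',[circ(d,x,y,.03,.055),circ(d,.45,.27,.03,.031),circ(d,.45,.27,.135,.012)])
go([.45,.27,.23])
"
```

```text
pos [0.2613 0.5951 0.2313] gap 0.0853 F [-1.2 -1.1  0.1] t 1.3 q [-1.18  0.61 -0.01  1.42  0.01  1.1  -0.04]
level a/.15: [ 0.001  0.    -0.   ]
to [0.45, 0.27, 0.23] total [ 1.2139  0.0052 -0.8873] rows 8 each [ 0.1517  0.0007 -0.1109]
[-2.42084878 -1.58092483 -0.22950202] [-0.6498465  -0.03714465  0.37885939]
pos [0.2613 0.5951 0.2313] gap 0.0853 F [ 0.3 -0.5 -0.4] t 1.35 q [-1.18  0.61 -0.01  1.42  0.01  1.1  -0.04]
level a/.15: [ 0.001  0.    -0.   ]
to [0.45, 0.27, 0.23] total [ 1.2139  0.0051 -0.8873] rows 8 each [ 0.1517  0.0006 -0.1109]
```

View pics/w1.png

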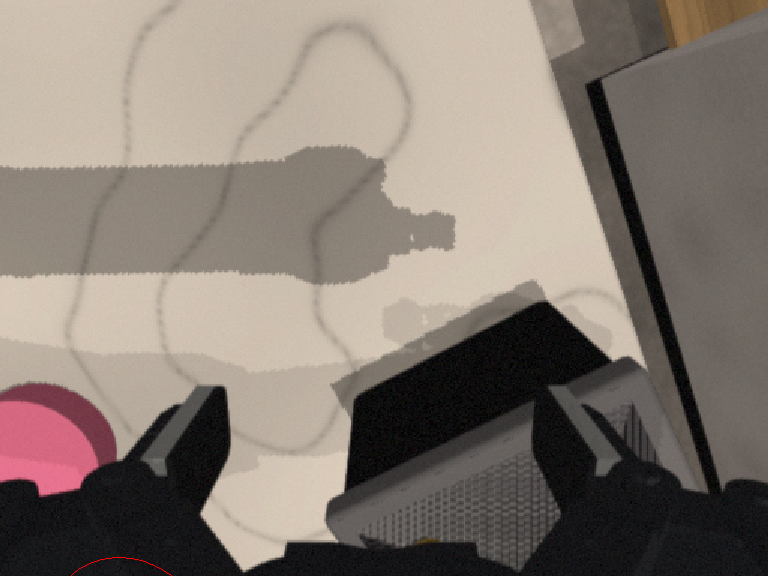

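Request:
{"method": "move_arm", "body": {"plan": [{"hand":1,"tx":0.149,"ty":0,"tz":-0.093,"ax":0,"ay":0,"az":0},{"hand":1,"tx":0.149,"ty":0,"tz":-0.093,"ax":0,"ay":0,"az":0},{"hand":1,"tx":0.149,"ty":0,"tz":-0.093,"ax":0,"ay":0,"az":0},{"hand":1,"tx":0.149,"ty":0,"tz":-0.093,"ax":0,"ay":0,"az":0},{"hand":1,"tx":0.124,"ty":0,"tz":-0.103,"ax":0,"ay":0,"az":0},{"hand":1,"tx":0.124,"ty":0,"tz":-0.103,"ax":0,"ay":0,"az":0},{"hand":1,"tx":0.124,"ty":0,"tz":-0.103,"ax":0,"ay":0,"az":0},{"hand":1,"tx":0.124,"ty":0,"tz":-0.103,"ax":0,"ay":0,"az":0},{"hand":1,"tx":0.124,"ty":0,"tz":-0.103,"ax":0,"ay":0,"az":0},{"hand":1,"tx":0,"ty":0,"tz":0,"ax":0,"ay":0,"az":0}]}}

```text
clock: 2.35
tcp_pos: [0.4581, 0.2604, 0.2296]
tcp_rot: [0.694, -0.691, 0.143, -0.144]
contact_force: [0.2, 0.7, 0.4]
finger_gap: 0.0856
```

```bash
python3 -c "
from h import *
d=imaging.read_camera('wrist')
x,y=.4538,.2758
crop(d,(0,0,512,384),1.5,'w2',[circ(d,x,y,.03,.055),circ(d,.45,.27,.03,.031),circ(d,.45,.27,.135,.012)])
go([.45,.27,.23])
"
```

```text
pos [0.4564 0.2639 0.2296] gap 0.0853 F [-0.8 -0.   0.1] t 2.4 q [-0.57  0.42  0.01  1.78 -0.01  0.93  0.61]
level a/.15: [-0.044  0.    -0.012]
to [0.45, 0.27, 0.23] total [-0.033  -0.0014  0.0123] rows 1 each [-0.033  -0.0014  0.0123]
```

View pics/w2.png

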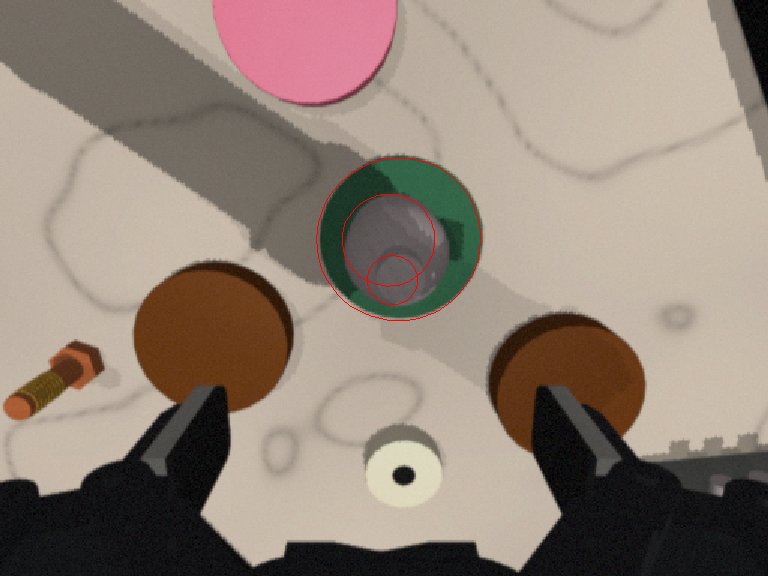

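```bash
python3 -c "
from h import *
d=imaging.read_camera('wrist')
crop(d,(200,95,130,130),6,'w3',[circ(d,.4538,.2758,.03,.055),circ(d,.45,.27,.03,.031),circ(d,.45,.27,.135,.012),circ(d,.45,.27,.076,.031)])
go([.45,.27,.23])
"
```

```text
pos [0.455  0.2668 0.2296] gap 0.0853 F [0.1 0.9 1.3] t 2.45 q [-0.57  0.42  0.    1.78 -0.01  0.93  0.61]
level a/.15: [-0.052  0.    -0.023]
to [0.45, 0.27, 0.23] total [-0.0233 -0.0016  0.0042] rows 1 each [-0.0233 -0.0016  0.0042]
```

View pics/w3.png

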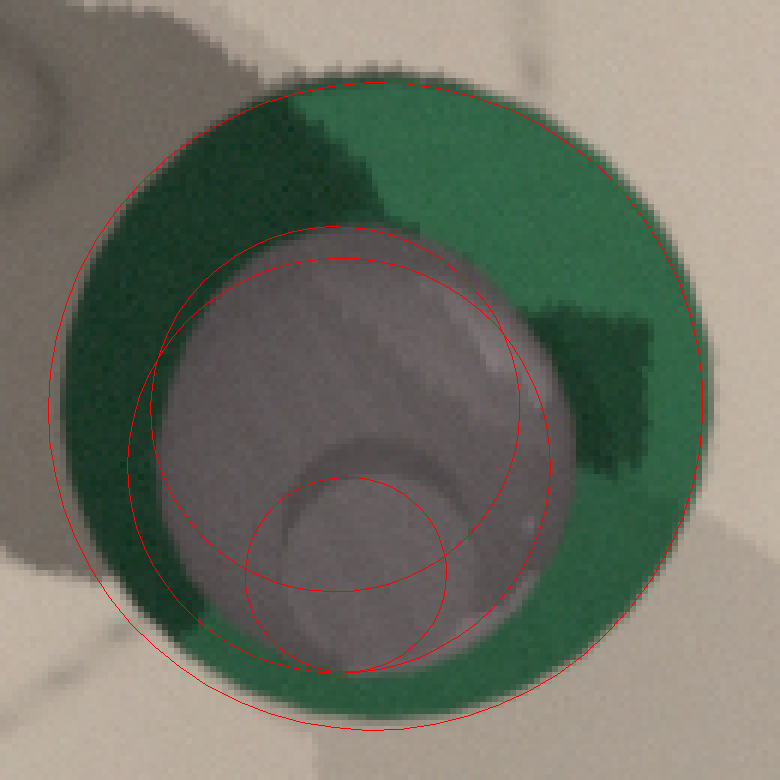

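Request:
{"method": "move_arm", "body": {"plan": [{"hand":1,"tx":0,"ty":0,"tz":0,"ax":0,"ay":0,"az":0},{"hand":1,"tx":0,"ty":0,"tz":0,"ax":0,"ay":0,"az":0},{"hand":1,"tx":0,"ty":0,"tz":0,"ax":0,"ay":0,"az":0}]}}

```text
clock: 2.75
tcp_pos: [0.4528, 0.2712, 0.2297]
tcp_rot: [0.697, -0.69, 0.139, -0.137]
contact_force: [0.6, -0.1, 0.1]
finger_gap: 0.0855
```

```bash
python3 -c "
from h import *
d=imaging.read_camera('wrist')
crop(d,(200,95,130,130),6,'w4',[circ(d,.4538,.2758,.03,.055),circ(d,.45,.27,.03,.031),circ(d,.45,.27,.135,.012),circ(d,.45,.27,.076,.031)])
print(P(d,[[.45,.27,.135],[.46,.27,.135],[.45,.28,.135]]))
go([.45,.27,.23])
"
```

```text
[[249.374051   199.08844739]
 [254.68832982 211.26440026]
 [262.24072648 193.91769442]]
pos [0.4527 0.2713 0.2297] gap 0.0852 F [-0.1  1.1  0.1] t 2.8 q [-0.58  0.42  0.    1.78 -0.01  0.93  0.61]
level a/.15: [-0.066  0.    -0.036]
to [0.45, 0.27, 0.23] total [-0.0078 -0.0014 -0.009 ] rows 1 each [-0.0078 -0.0014 -0.009 ]
```

View pics/w4.png

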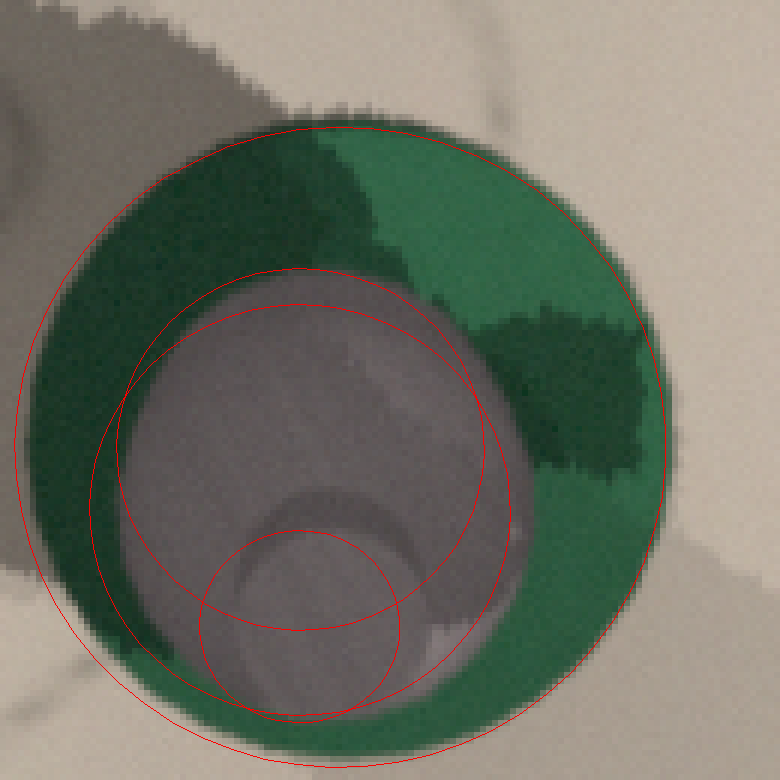

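Request:
{"method": "move_arm", "body": {"plan": [{"hand":1,"tx":-0.01,"ty":0.1,"tz":0.005,"ax":-0.066,"ay":0,"az":-0.036},{"hand":1,"tx":0,"ty":0.1,"tz":0,"ax":0,"ay":0,"az":0},{"hand":1,"tx":0,"ty":0.1,"tz":0,"ax":0,"ay":0,"az":0},{"hand":1,"tx":0,"ty":0.1,"tz":0,"ax":0,"ay":0,"az":0},{"hand":1,"tx":0,"ty":0,"tz":0,"ax":0,"ay":0,"az":0},{"hand":1,"tx":0,"ty":0,"tz":0,"ax":0,"ay":0,"az":0},{"hand":1,"tx":0,"ty":0,"tz":0,"ax":0,"ay":0,"az":0}]}}

```text
clock: 3.5
tcp_pos: [0.4509, 0.2806, 0.1293]
tcp_rot: [0.696, -0.692, 0.133, -0.136]
contact_force: [-0.0, -0.5, -0.5]
finger_gap: 0.0855
```

```bash
python3 -c "
from h import *
d=imaging.read_camera('wrist')
crop(d,(0,0,512,384),1.5,'w5',[circ(d,.451,.2735,.135,.012)])
go([.451,.2735,.106])
"
```

```text
pos [0.4512 0.2808 0.1297] gap 0.0857 F [1.3 0.4 0.1] t 3.55 q [-0.6   0.56 -0.    1.89 -0.    0.68  0.59]
level a/.15: [-0.053  0.     0.024]
to [0.451, 0.2735, 0.106] total [ 0.0097  0.0946 -0.0284] rows 1 each [ 0.0097  0.0946 -0.0284]
```

View pics/w5.png

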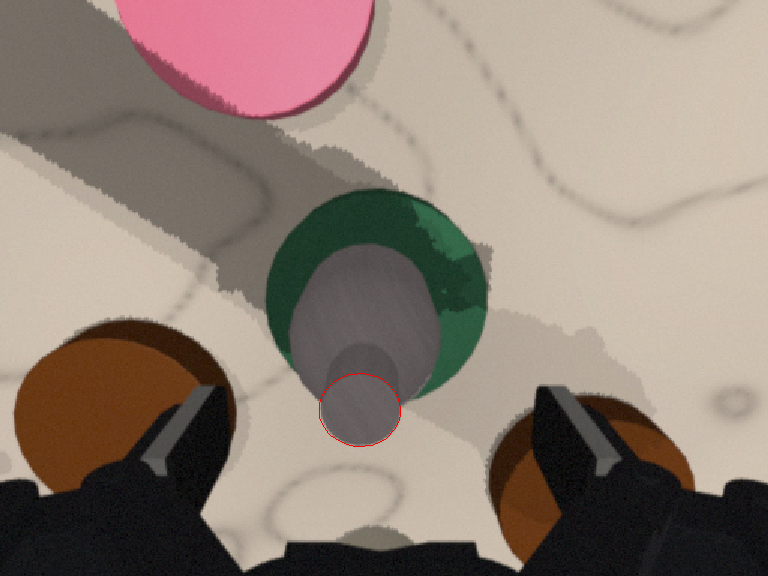

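Request:
{"method": "move_arm", "body": {"plan": [{"hand":1,"tx":0.01,"ty":0,"tz":-0.028,"ax":-0.053,"ay":0,"az":0.024},{"hand":1,"tx":0,"ty":0.045,"tz":0,"ax":0,"ay":0,"az":0},{"hand":1,"tx":0,"ty":0.045,"tz":0,"ax":0,"ay":0,"az":0},{"hand":1,"tx":0,"ty":0,"tz":0,"ax":0,"ay":0,"az":0},{"hand":1,"tx":0,"ty":0,"tz":0,"ax":0,"ay":0,"az":0}]}}

```text
clock: 4.05
tcp_pos: [0.4526, 0.2732, 0.1079]
tcp_rot: [0.695, -0.693, 0.134, -0.136]
contact_force: [-0.1, 1.5, 0.3]
finger_gap: 0.0857
```

```bash
python3 -c "
from h import *
go([.451,.2735,.106])
"
```

```text
pos [0.4526 0.2732 0.1079] gap 0.0857 F [-0.1  1.5  0.3] t 4.05 q [-0.58  0.59 -0.    1.92  0.    0.63  0.6 ]
level a/.15: [-0.024  0.     0.021]
to [0.451, 0.2735, 0.106] total [-0.0065  0.0077 -0.0015] rows 1 each [-0.0065  0.0077 -0.0015]
```

Good. Close and test-lift.

Request:
{"method": "move_arm", "body": {"plan": [{"hand":1,"tx":-0.006,"ty":0.008,"tz":0,"ax":-0.024,"ay":0,"az":0.021},{"hand":1,"tx":0,"ty":0,"tz":0,"ax":0,"ay":0,"az":0},{"hand":-1,"tx":0,"ty":0,"tz":0,"ax":0,"ay":0,"az":0},{"hand":-1,"tx":0,"ty":0,"tz":0,"ax":0,"ay":0,"az":0},{"hand":-1,"tx":0,"ty":0,"tz":0,"ax":0,"ay":0,"az":0},{"hand":-1,"tx":0,"ty":0,"tz":0,"ax":0,"ay":0,"az":0},{"hand":-1,"tx":0,"ty":0,"tz":0,"ax":0,"ay":0,"az":0},{"hand":-1,"tx":0,"ty":0,"tz":0,"ax":0,"ay":0,"az":0},{"hand":-1,"tx":0,"ty":0,"tz":0,"ax":0,"ay":0,"az":0},{"hand":-1,"tx":0,"ty":0,"tz":0,"ax":0,"ay":0,"az":0}]}}

```text
clock: 5.05
tcp_pos: [0.4512, 0.2742, 0.1062]
tcp_rot: [0.694, -0.694, 0.135, -0.135]
contact_force: [0.1, 0.2, -0.2]
finger_gap: 0.0221
```

```bash
python3 -c "
from h import *
go([.451,.2735,.106])
"
```

```text
pos [0.4512 0.2742 0.1062] gap 0.0221 F [ 0.1  0.2 -0.2] t 5.05 q [-0.59  0.59 -0.    1.92  0.    0.63  0.6 ]
level a/.15: [-0.003  0.    -0.   ]
to [0.451, 0.2735, 0.106] total [ 0.0003  0.0008 -0.0027] rows 1 each [ 0.0003  0.0008 -0.0027]
```

Request:
{"method": "move_arm", "body": {"plan": [{"hand":-1,"tx":0,"ty":0,"tz":0,"ax":0,"ay":0,"az":0},{"hand":-1,"tx":0,"ty":-0.04,"tz":0,"ax":0,"ay":0,"az":0},{"hand":-1,"tx":0,"ty":-0.06,"tz":0,"ax":0,"ay":0,"az":0},{"hand":-1,"tx":0,"ty":0,"tz":0,"ax":0,"ay":0,"az":0},{"hand":-1,"tx":0,"ty":0,"tz":0,"ax":0,"ay":0,"az":0},{"hand":-1,"tx":0,"ty":0,"tz":0,"ax":0,"ay":0,"az":0}]}}

```text
clock: 5.65
tcp_pos: [0.4487, 0.2726, 0.13]
tcp_rot: [-0.692, 0.696, -0.137, 0.133]
contact_force: [-0.2, -0.5, -3.5]
finger_gap: 0.0221
```

```bash
python3 -c "
from h import *
d=imaging.read_camera('wrist')
crop(d,(0,0,512,384),1,'w6'); a=cv2.imread('pics/w6.png')
d=imaging.read_camera('scene')
crop(d,(300,100,180,200),384/200,'s6'); b=cv2.imread('pics/s6.png')
cv2.imwrite('pics/c6.png',np.hstack([a,b])[:, :800])
go([.451,.2735,.23])
print(P(d,[[.6609,-.018,.1]]))
"
```

```text
pos [0.4484 0.2725 0.1298] gap 0.0223 F [-0.3  0.7 -3.9] t 5.75 q [-0.59  0.56 -0.    1.9   0.    0.7   0.6 ]
level a/.15: [ 0.042  0.    -0.032]
to [0.451, 0.2735, 0.23] total [ 0.0061 -0.4008  0.0051] rows 3 each [ 0.002  -0.1336  0.0017]
[[207.26389744 203.56469336]]
```

View pics/c6.png

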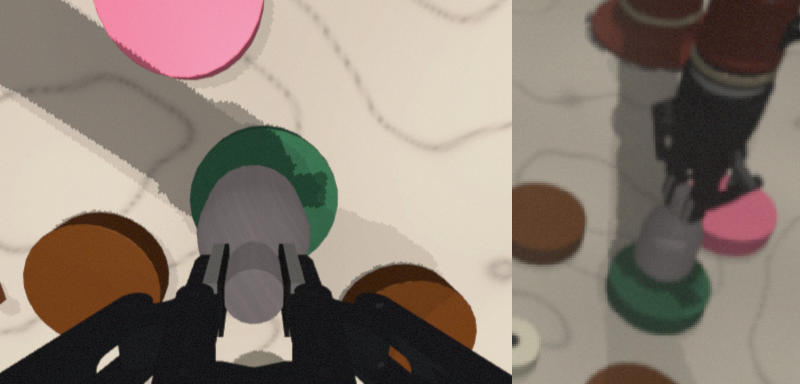

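```bash
python3 -c "
from h import *
go([.4484,.2725,.21],[.6609,-.017,.21])
"
```

```text
pos [0.4484 0.2725 0.1298] gap 0.0223 F [-0.3  0.7 -3.9] t 5.75 q [-0.59  0.56 -0.    1.9   0.    0.7   0.6 ]
level a/.15: [ 0.042  0.    -0.032]
to [0.4484, 0.2725, 0.21] total [-0.0016 -0.3207 -0.002 ] rows 2 each [-0.0008 -0.1604 -0.001 ]
to [0.6609, -0.017, 0.21] total [ 1.222e+00 -1.000e-03 -7.551e-01] rows 8 each [ 1.527e-01 -1.000e-04 -9.440e-02]
```

Request:
{"method": "move_arm", "body": {"plan": [{"hand":-1,"tx":0,"ty":-0.1,"tz":0,"ax":0.042,"ay":0,"az":-0.032},{"hand":-1,"tx":0,"ty":-0.11,"tz":0,"ax":0,"ay":0,"az":0},{"hand":-1,"tx":0.06,"ty":-0.11,"tz":-0.04,"ax":0,"ay":0,"az":0},{"hand":-1,"tx":0.13,"ty":0,"tz":-0.08,"ax":0,"ay":0,"az":0},{"hand":-1,"tx":0.13,"ty":0,"tz":-0.08,"ax":0,"ay":0,"az":0},{"hand":-1,"tx":0.13,"ty":0,"tz":-0.08,"ax":0,"ay":0,"az":0},{"hand":-1,"tx":0.13,"ty":0,"tz":-0.08,"ax":0,"ay":0,"az":0},{"hand":-1,"tx":0.13,"ty":0,"tz":-0.08,"ax":0,"ay":0,"az":0},{"hand":-1,"tx":0.13,"ty":0,"tz":-0.08,"ax":0,"ay":0,"az":0},{"hand":-1,"tx":0.13,"ty":0,"tz":-0.08,"ax":0,"ay":0,"az":0},{"hand":-1,"tx":0.1,"ty":0,"tz":-0.06,"ax":0,"ay":0,"az":0},{"hand":-1,"tx":0.05,"ty":0,"tz":-0.03,"ax":0,"ay":0,"az":0}]}}

```text
clock: 6.95
tcp_pos: [0.6454, 0.0031, 0.2024]
tcp_rot: [-0.693, 0.697, -0.136, 0.125]
contact_force: [-0.2, 0.9, -4.7]
finger_gap: 0.0223
```

Request:
{"method": "move_arm", "body": {"plan": [{"hand":-1,"tx":0,"ty":0,"tz":0,"ax":0,"ay":0,"az":0},{"hand":-1,"tx":0,"ty":0,"tz":0,"ax":0,"ay":0,"az":0},{"hand":-1,"tx":0,"ty":0,"tz":0,"ax":0,"ay":0,"az":0}]}}

```text
clock: 7.25
tcp_pos: [0.6436, 0.0037, 0.2001]
tcp_rot: [-0.693, 0.697, -0.139, 0.123]
contact_force: [-0.2, -0.0, -4.2]
finger_gap: 0.0226
```

```bash
python3 -c "
from h import *
d=imaging.read_camera('wrist')
crop(d,(0,0,512,384),1.5,'w7',[sq(d,.6609,-.0168,.012,.13,.11,t) for t in (.15,)])
go([.6609,-.017,.21])
"
```

```text
pos [0.6435 0.0046 0.2001] gap 0.0222 F [-0.  -0.  -4.4] t 7.3 q [-0.05  0.64  0.02  1.46 -0.01  1.06  1.17]
level a/.15: [ 0.063  0.    -0.14 ]
to [0.6609, -0.017, 0.21] total [ 0.0954 -0.0409 -0.0554] rows 1 each [ 0.0954 -0.0409 -0.0554]
```

View pics/w7.png

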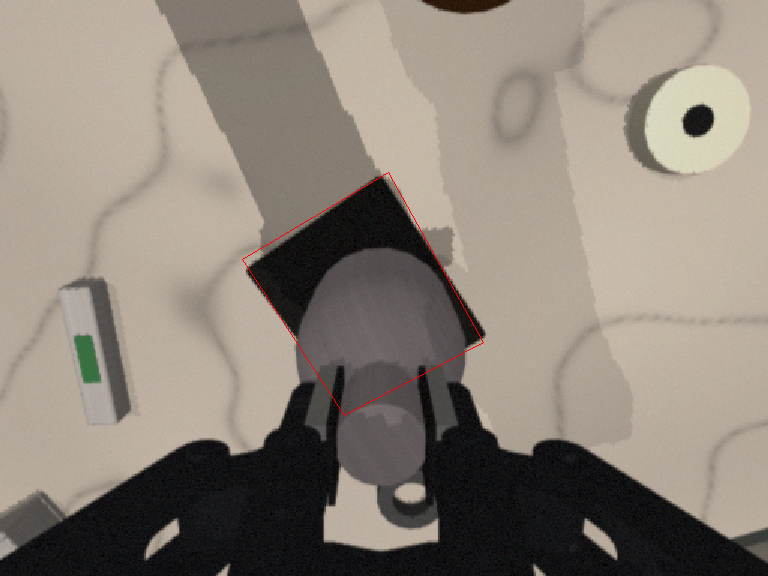

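Request:
{"method": "move_arm", "body": {"plan": [{"hand":-1,"tx":0.05,"ty":0.05,"tz":-0.028,"ax":0.063,"ay":0,"az":-0.14},{"hand":-1,"tx":0.045,"ty":0.08,"tz":-0.028,"ax":0,"ay":0,"az":0},{"hand":-1,"tx":0,"ty":0.08,"tz":0,"ax":0,"ay":0,"az":0},{"hand":-1,"tx":0,"ty":0.08,"tz":0,"ax":0,"ay":0,"az":0},{"hand":-1,"tx":0,"ty":0.05,"tz":0,"ax":0,"ay":0,"az":0},{"hand":-1,"tx":0,"ty":0,"tz":0,"ax":0,"ay":0,"az":0},{"hand":-1,"tx":0,"ty":0,"tz":0,"ax":0,"ay":0,"az":0},{"hand":-1,"tx":0,"ty":0,"tz":0,"ax":0,"ay":0,"az":0}]}}

```text
clock: 8.1
tcp_pos: [0.6597, -0.0075, 0.111]
tcp_rot: [0.698, -0.694, 0.127, -0.125]
contact_force: [0.1, -0.2, -3.2]
finger_gap: 0.0224
```

```bash
python3 -c "
from h import *
go([.6609,-.017,.0882])
"
```

```text
pos [ 0.6597 -0.0075  0.111 ] gap 0.0224 F [ 0.1 -0.2 -3.2] t 8.1 q [-0.02  0.75  0.01  1.52 -0.02  0.87  1.21]
level a/.15: [-0.035  0.    -0.027]
to [0.6609, -0.017, 0.0882] total [ 0.0182  0.0908 -0.0342] rows 1 each [ 0.0182  0.0908 -0.0342]
```

Request:
{"method": "move_arm", "body": {"plan": [{"hand":-1,"tx":0.018,"ty":0.03,"tz":-0.034,"ax":-0.035,"ay":0,"az":-0.027},{"hand":-1,"tx":0,"ty":0.03,"tz":0,"ax":0,"ay":0,"az":0},{"hand":-1,"tx":0,"ty":0,"tz":0,"ax":0,"ay":0,"az":0},{"hand":-1,"tx":0,"ty":0,"tz":0,"ax":0,"ay":0,"az":0},{"hand":-1,"tx":0,"ty":0,"tz":0,"ax":0,"ay":0,"az":0}]}}

```text
clock: 8.6
tcp_pos: [0.6628, -0.0183, 0.0973]
tcp_rot: [0.696, -0.696, 0.124, -0.128]
contact_force: [-0.0, 0.5, -3.8]
finger_gap: 0.0225
```

```bash
python3 -c "
from h import *
go([.6609,-.017,.0882])
"
```

```text
pos [ 0.6628 -0.0183  0.0973] gap 0.0225 F [-0.   0.5 -3.8] t 8.6 q [-0.01  0.77  0.01  1.53 -0.01  0.84  1.22]
level a/.15: [-0.007  0.     0.036]
to [0.6609, -0.017, 0.0882] total [-0.0092  0.0365  0.0023] rows 1 each [-0.0092  0.0365  0.0023]
```

Request:
{"method": "move_arm", "body": {"plan": [{"hand":-1,"tx":-0.008,"ty":0.02,"tz":0,"ax":-0.007,"ay":0,"az":0.036},{"hand":-1,"tx":0,"ty":0.01,"tz":0,"ax":0,"ay":0,"az":0},{"hand":-1,"tx":0,"ty":0,"tz":0,"ax":0,"ay":0,"az":0},{"hand":-1,"tx":0,"ty":0,"tz":0,"ax":0,"ay":0,"az":0},{"hand":-1,"tx":0,"ty":0,"tz":0,"ax":0,"ay":0,"az":0}]}}

```text
clock: 9.1
tcp_pos: [0.6611, -0.0171, 0.0895]
tcp_rot: [0.696, -0.696, 0.126, -0.126]
contact_force: [0.9, -0.1, -3.8]
finger_gap: 0.0221
```

```bash
python3 -c "
from h import *
go([.6609,-.017,.0882])
"
```

```text
pos [ 0.6611 -0.0171  0.0895] gap 0.0221 F [ 0.9 -0.1 -3.8] t 9.1 q [-0.01  0.78  0.01  1.53 -0.01  0.83  1.22]
level a/.15: [-0.004  0.     0.   ]
to [0.6609, -0.017, 0.0882] total [-0.0007  0.0053 -0.    ] rows 1 each [-0.0007  0.0053 -0.    ]
```

Request:
{"method": "move_arm", "body": {"plan": [{"hand":-1,"tx":0,"ty":0.006,"tz":0,"ax":0,"ay":0,"az":0},{"hand":-1,"tx":0,"ty":0,"tz":0,"ax":0,"ay":0,"az":0},{"hand":-1,"tx":0,"ty":0,"tz":0,"ax":0,"ay":0,"az":0}]}}

```text
clock: 9.4
tcp_pos: [0.6615, -0.0171, 0.0884]
tcp_rot: [0.696, -0.696, 0.125, -0.126]
contact_force: [-0.1, -1.2, -3.6]
finger_gap: 0.0223
```

Request:
{"method": "move_arm", "body": {"plan": [{"hand":-1,"tx":0,"ty":0.006,"tz":0,"ax":0,"ay":0,"az":0},{"hand":-1,"tx":0,"ty":0,"tz":0,"ax":0,"ay":0,"az":0},{"hand":-1,"tx":0,"ty":0,"tz":0,"ax":0,"ay":0,"az":0}]}}

```text
clock: 9.7
tcp_pos: [0.662, -0.0172, 0.0884]
tcp_rot: [0.696, -0.695, 0.125, -0.127]
contact_force: [-0.0, -1.0, -4.2]
finger_gap: 0.0222
```

Request:
{"method": "move_arm", "body": {"plan": [{"hand":-1,"tx":-0.004,"ty":0.008,"tz":0,"ax":0,"ay":0,"az":0},{"hand":-1,"tx":0,"ty":0,"tz":0,"ax":0,"ay":0,"az":0},{"hand":-1,"tx":0,"ty":0,"tz":0,"ax":0,"ay":0,"az":0}]}}

```text
clock: 10.0
tcp_pos: [0.6626, -0.0174, 0.0884]
tcp_rot: [0.696, -0.695, 0.123, -0.129]
contact_force: [-0.0, -1.0, -3.4]
finger_gap: 0.0221
```

```bash
python3 -c "
from h import *
d=imaging.read_camera('scene')
crop(d,(160,130,110,140),4,'s8',[circ(d,.6609,-.017,.012,.031)])
go([.6609,-.017,.0882])
"
```

```text
pos [ 0.6627 -0.0173  0.0884] gap 0.0218 F [ 0.2 -1.2 -1.6] t 10.05 q [-0.01  0.78  0.01  1.54 -0.01  0.82  1.22]
level a/.15: [-0.015  0.     0.045]
to [0.6609, -0.017, 0.0882] total [-0.0071  0.0008 -0.0012] rows 1 each [-0.0071  0.0008 -0.0012]
```

View pics/s8.png

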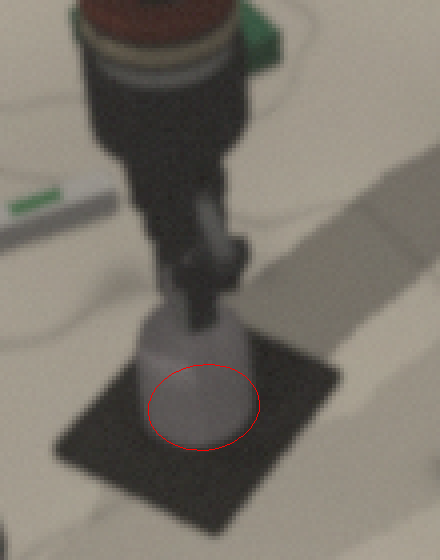

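Request:
{"method": "move_arm", "body": {"plan": [{"hand":-0.4,"tx":0,"ty":0,"tz":0,"ax":0,"ay":0,"az":0},{"hand":1,"tx":0,"ty":0,"tz":0,"ax":0,"ay":0,"az":0},{"hand":1,"tx":0,"ty":0,"tz":0,"ax":0,"ay":0,"az":0},{"hand":1,"tx":0,"ty":0,"tz":0,"ax":0,"ay":0,"az":0},{"hand":1,"tx":0,"ty":0,"tz":0,"ax":0,"ay":0,"az":0},{"hand":1,"tx":0,"ty":0,"tz":0,"ax":0,"ay":0,"az":0},{"hand":1,"tx":0,"ty":-0.08,"tz":0,"ax":0,"ay":0,"az":0},{"hand":1,"tx":0,"ty":-0.15,"tz":0,"ax":0,"ay":0,"az":0},{"hand":1,"tx":0,"ty":-0.2,"tz":0,"ax":0,"ay":0,"az":0},{"hand":1,"tx":0,"ty":-0.2,"tz":0,"ax":0,"ay":0,"az":0}]}}

```text
clock: 11.05
tcp_pos: [0.6574, -0.0168, 0.2418]
tcp_rot: [-0.695, 0.696, -0.13, 0.122]
contact_force: [1.2, 0.5, 0.5]
finger_gap: 0.0855
```

```bash
python3 -c "
from h import *
d=imaging.read_camera('scene')
crop(d,(160,130,110,140),4,'s9',[circ(d,.6609,-.017,.012,.031)])
go([.55,-.15,.22],[.449,-.269,.2])
"
```

```text
pos [ 0.6625 -0.0169  0.2525] gap 0.0854 F [ 2.2 -0.   7.1] t 11.1 q [-0.02  0.62  0.02  1.36 -0.01  1.16  1.22]
level a/.15: [-0.02   0.     0.048]
to [0.55, -0.15, 0.22] total [-0.2359  0.1265 -0.6567] rows 4 each [-0.059   0.0316 -0.1642]
to [0.449, -0.269, 0.2] total [-0.2122  0.0767 -0.5876] rows 4 each [-0.053   0.0192 -0.1469]
```

View pics/s9.png

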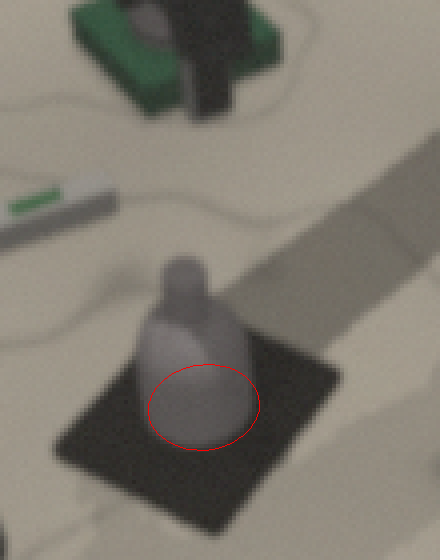

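Request:
{"method": "move_arm", "body": {"plan": [{"hand":1,"tx":-0.056,"ty":0.01,"tz":-0.155,"ax":-0.02,"ay":0,"az":0.048},{"hand":1,"tx":-0.056,"ty":0.01,"tz":-0.155,"ax":0,"ay":0,"az":0},{"hand":1,"tx":-0.056,"ty":0.02,"tz":-0.155,"ax":0,"ay":0,"az":0},{"hand":1,"tx":-0.056,"ty":0.02,"tz":-0.155,"ax":0,"ay":0,"az":0},{"hand":1,"tx":-0.056,"ty":0.02,"tz":-0.155,"ax":0,"ay":0,"az":0},{"hand":1,"tx":-0.056,"ty":0.02,"tz":-0.155,"ax":0,"ay":0,"az":0},{"hand":1,"tx":-0.056,"ty":0.02,"tz":-0.155,"ax":0,"ay":0,"az":0},{"hand":1,"tx":-0.056,"ty":0.02,"tz":-0.155,"ax":0,"ay":0,"az":0},{"hand":1,"tx":0,"ty":0,"tz":0,"ax":0,"ay":0,"az":0},{"hand":1,"tx":0,"ty":0,"tz":0,"ax":0,"ay":0,"az":0},{"hand":1,"tx":0,"ty":0,"tz":0,"ax":0,"ay":0,"az":0},{"hand":1,"tx":0,"ty":0,"tz":0,"ax":0,"ay":0,"az":0}]}}

```text
clock: 12.3
tcp_pos: [0.4469, -0.2756, 0.2185]
tcp_rot: [0.697, -0.695, 0.118, -0.132]
contact_force: [0.4, 0.8, 0.6]
finger_gap: 0.0858
```

```bash
python3 -c "
from h import *
d=imaging.read_camera('wrist')
crop(d,(0,0,512,384),1.5,'w10',[sq(d,.4485,-.2754,.03,.11,.11,-.159),circ(d,.449,-.269,.096,.012),circ(d,.449,-.269,.066,.034)])
go([.449,-.269,.2])
"
```

```text
pos [ 0.4471 -0.2754  0.2185] gap 0.0854 F [0.2 0.4 0.5] t 12.35 q [ 0.49  0.43  0.03  1.82 -0.03  0.88  1.76]
level a/.15: [-0.042  0.     0.125]
to [0.449, -0.269, 0.2] total [-0.003   0.074   0.0262] rows 1 each [-0.003   0.074   0.0262]
```

View pics/w10.png

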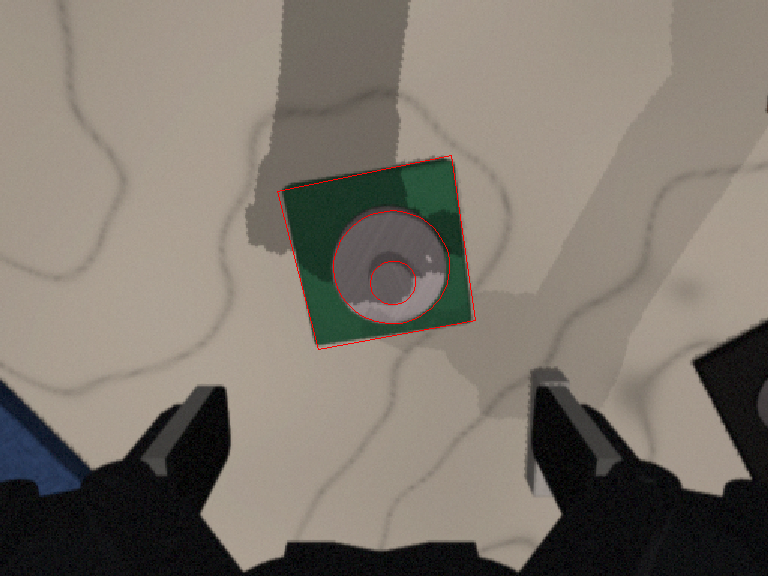

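Request:
{"method": "move_arm", "body": {"plan": [{"hand":1,"tx":-0.003,"ty":0.1,"tz":0.026,"ax":-0.042,"ay":0,"az":0.125},{"hand":1,"tx":0,"ty":0.12,"tz":0,"ax":0,"ay":0,"az":0},{"hand":1,"tx":0,"ty":0.12,"tz":0,"ax":0,"ay":0,"az":0},{"hand":1,"tx":0,"ty":0.12,"tz":0,"ax":0,"ay":0,"az":0},{"hand":1,"tx":0,"ty":0,"tz":0,"ax":0,"ay":0,"az":0},{"hand":1,"tx":0,"ty":0,"tz":0,"ax":0,"ay":0,"az":0},{"hand":1,"tx":0,"ty":0,"tz":0,"ax":0,"ay":0,"az":0},{"hand":1,"tx":0,"ty":0,"tz":0,"ax":0,"ay":0,"az":0}]}}

```text
clock: 13.15
tcp_pos: [0.4602, -0.264, 0.1051]
tcp_rot: [-0.697, 0.697, -0.114, 0.124]
contact_force: [0.2, 0.2, -0.5]
finger_gap: 0.0855
```

```bash
python3 -c "
from h import *
d=imaging.read_camera('wrist')
crop(d,(0,0,512,384),1.5,'w11',[sq(d,.4485,-.2754,.03,.11,.11,-.159),circ(d,.449,-.269,.096,.012),circ(d,.449,-.269,.066,.034)])
go([.449,-.269,.07])
"
```

```text
pos [ 0.4603 -0.264   0.1053] gap 0.0857 F [ 0.1 -0.2  0.2] t 13.2 q [ 0.47  0.59  0.02  1.92 -0.03  0.61  1.74]
level a/.15: [-0.009  0.     0.098]
to [0.449, -0.269, 0.07] total [-0.0383  0.1406 -0.034 ] rows 1 each [-0.0383  0.1406 -0.034 ]
```

View pics/w11.png

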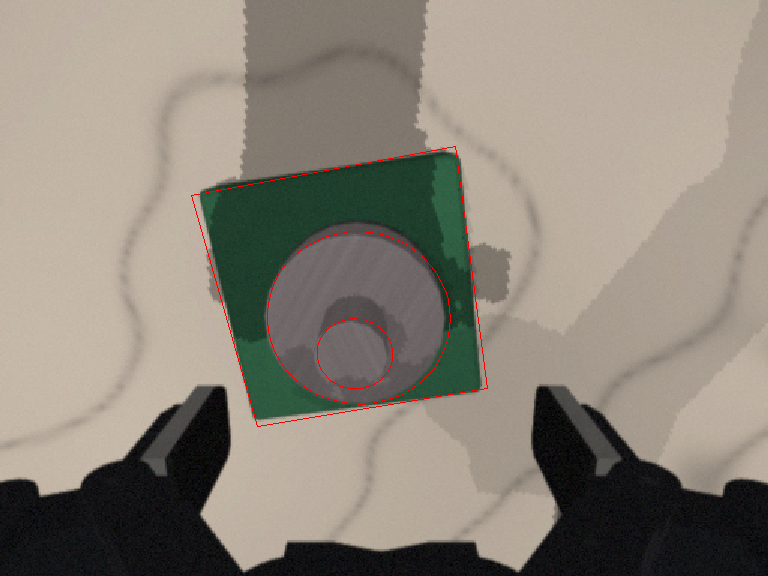

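Request:
{"method": "move_arm", "body": {"plan": [{"hand":1,"tx":-0.038,"ty":0,"tz":-0.034,"ax":-0.009,"ay":0,"az":0.098},{"hand":1,"tx":0,"ty":0.05,"tz":0,"ax":0,"ay":0,"az":0},{"hand":1,"tx":0,"ty":0.05,"tz":0,"ax":0,"ay":0,"az":0},{"hand":1,"tx":0,"ty":0.02,"tz":0,"ax":0,"ay":0,"az":0},{"hand":1,"tx":0,"ty":0,"tz":0,"ax":0,"ay":0,"az":0},{"hand":1,"tx":0,"ty":0,"tz":0,"ax":0,"ay":0,"az":0},{"hand":1,"tx":0,"ty":0,"tz":0,"ax":0,"ay":0,"az":0}]}}

```text
clock: 13.9
tcp_pos: [0.4477, -0.2704, 0.0739]
tcp_rot: [-0.697, 0.697, -0.119, 0.12]
contact_force: [-0.1, 0.0, 0.1]
finger_gap: 0.0851
```

```bash
python3 -c "
from h import *
go([.449,-.269,.07])
"
```

```text
pos [ 0.4477 -0.2704  0.0739] gap 0.0851 F [-0.1  0.   0.1] t 13.9 q [ 0.49  0.64  0.02  1.95 -0.02  0.55  1.76]
level a/.15: [ 0.006 -0.     0.007]
to [0.449, -0.269, 0.07] total [0.003  0.0156 0.0071] rows 1 each [0.003  0.0156 0.0071]
```

Request:
{"method": "move_arm", "body": {"plan": [{"hand":1,"tx":0.003,"ty":0.013,"tz":0.007,"ax":0.006,"ay":0,"az":0.007},{"hand":1,"tx":0,"ty":0,"tz":0,"ax":0,"ay":0,"az":0},{"hand":-1,"tx":0,"ty":0,"tz":0,"ax":0,"ay":0,"az":0},{"hand":-1,"tx":0,"ty":0,"tz":0,"ax":0,"ay":0,"az":0},{"hand":-1,"tx":0,"ty":0,"tz":0,"ax":0,"ay":0,"az":0},{"hand":-1,"tx":0,"ty":0,"tz":0,"ax":0,"ay":0,"az":0},{"hand":-1,"tx":0,"ty":0,"tz":0,"ax":0,"ay":0,"az":0},{"hand":-1,"tx":0,"ty":0,"tz":0,"ax":0,"ay":0,"az":0},{"hand":-1,"tx":0,"ty":0,"tz":0,"ax":0,"ay":0,"az":0},{"hand":-1,"tx":0,"ty":0,"tz":0,"ax":0,"ay":0,"az":0}]}}

```text
clock: 14.9
tcp_pos: [0.4501, -0.2693, 0.0715]
tcp_rot: [-0.697, 0.697, -0.118, 0.12]
contact_force: [0.5, -0.4, -0.1]
finger_gap: 0.0222
```

```bash
python3 -c "
from h import *
go([.449,-.269,.07])
"
```

```text
pos [ 0.4501 -0.2693  0.0715] gap 0.0222 F [ 0.5 -0.4 -0.1] t 14.9 q [ 0.48  0.64  0.02  1.95 -0.03  0.54  1.75]
level a/.15: [ 0.002 -0.     0.019]
to [0.449, -0.269, 0.07] total [-0.0047  0.0058 -0.0004] rows 1 each [-0.0047  0.0058 -0.0004]
```

Request:
{"method": "move_arm", "body": {"plan": [{"hand":-1,"tx":0,"ty":-0.04,"tz":0,"ax":0,"ay":0,"az":0},{"hand":-1,"tx":0,"ty":-0.1,"tz":0,"ax":0,"ay":0,"az":0},{"hand":-1,"tx":0,"ty":-0.12,"tz":0,"ax":0,"ay":0,"az":0},{"hand":-1,"tx":0,"ty":-0.12,"tz":0,"ax":0,"ay":0,"az":0},{"hand":-1,"tx":0,"ty":-0.1,"tz":0,"ax":0,"ay":0,"az":0},{"hand":-1,"tx":0,"ty":0,"tz":0,"ax":0,"ay":0,"az":0},{"hand":-1,"tx":0,"ty":0,"tz":0,"ax":0,"ay":0,"az":0},{"hand":-1,"tx":0,"ty":0,"tz":0,"ax":0,"ay":0,"az":0}]}}

```text
clock: 15.7
tcp_pos: [0.4436, -0.2649, 0.191]
tcp_rot: [0.699, -0.695, 0.125, -0.114]
contact_force: [-0.1, 0.5, -4.8]
finger_gap: 0.0221
```

```bash
python3 -c "
from h import *
d=imaging.read_camera('wrist')
crop(d,(0,0,512,384),1.5,'w12',[sq(d,.4485,-.2754,.03,.11,.11,-.159)])
go([.51,-.14,.2],[.51,.12,.2],[.454,.277,.2])
"
```

```text
pos [ 0.4431 -0.2646  0.1905] gap 0.0222 F [ 0.   0.8 -5.3] t 15.75 q [ 0.47  0.46  0.03  1.85 -0.02  0.85  1.75]
level a/.15: [-0.025  0.    -0.121]
to [0.51, -0.14, 0.2] total [ 0.0861 -0.0375  0.5592] rows 3 each [ 0.0287 -0.0125  0.1864]
to [0.51, 0.12, 0.2] total [-0.3455  0.01    0.9809] rows 6 each [-0.0576  0.0017  0.1635]
to [0.454, 0.277, 0.2] total [-0.4199  0.0096  0.5179] rows 4 each [-0.105   0.0024  0.1295]
```

View pics/w12.png

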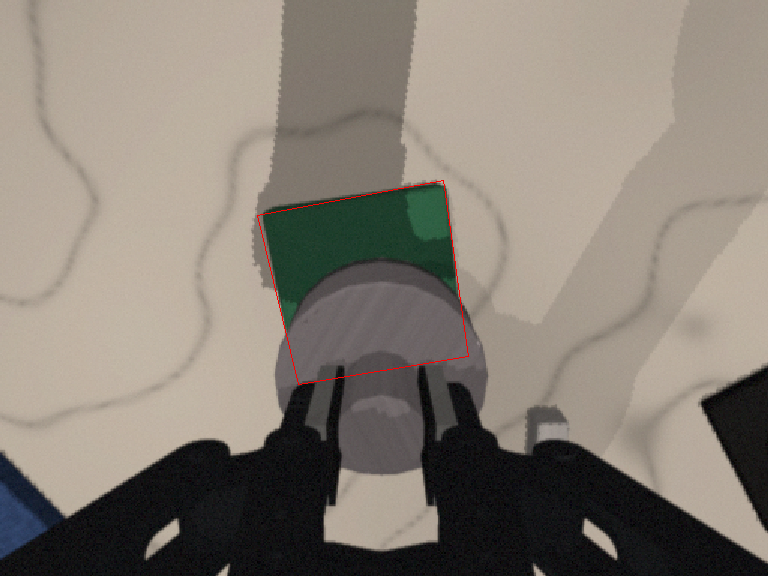

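Request:
{"method": "move_arm", "body": {"plan": [{"hand":-1,"tx":0.02,"ty":-0.01,"tz":0.1,"ax":-0.025,"ay":0,"az":-0.121},{"hand":-1,"tx":0.02,"ty":-0.01,"tz":0.15,"ax":0,"ay":0,"az":0},{"hand":-1,"tx":0.023,"ty":-0.01,"tz":0.15,"ax":0,"ay":0,"az":0},{"hand":-1,"tx":0.023,"ty":0,"tz":0.15,"ax":0,"ay":0,"az":0},{"hand":-1,"tx":-0.05,"ty":0,"tz":0.14,"ax":0,"ay":0,"az":0},{"hand":-1,"tx":-0.05,"ty":0,"tz":0.14,"ax":0,"ay":0,"az":0},{"hand":-1,"tx":-0.05,"ty":0,"tz":0.14,"ax":0,"ay":0,"az":0},{"hand":-1,"tx":-0.05,"ty":0,"tz":0.14,"ax":0,"ay":0,"az":0},{"hand":-1,"tx":-0.05,"ty":0,"tz":0.14,"ax":0,"ay":0,"az":0},{"hand":-1,"tx":-0.05,"ty":0,"tz":0.14,"ax":0,"ay":0,"az":0},{"hand":-1,"tx":-0.03,"ty":0,"tz":0.08,"ax":0,"ay":0,"az":0},{"hand":-1,"tx":0,"ty":0,"tz":0,"ax":0,"ay":0,"az":0}]}}

```text
clock: 16.95
tcp_pos: [0.5014, 0.1156, 0.1777]
tcp_rot: [-0.695, 0.698, -0.134, 0.108]
contact_force: [-0.2, -0.4, -4.4]
finger_gap: 0.022
```

```bash
python3 -c "
from h import *
go([.454,.277,.2])
"
```

```text
pos [0.5014 0.1156 0.1777] gap 0.022 F [-0.2 -0.4 -4.4] t 16.95 q [-0.26  0.49 -0.    1.85 -0.01  0.84  0.97]
level a/.15: [ 0.075  0.    -0.237]
to [0.454, 0.277, 0.2] total [-0.4    -0.0812  0.5426] rows 4 each [-0.1    -0.0203  0.1357]
```

Request:
{"method": "move_arm", "body": {"plan": [{"hand":-1,"tx":-0.07,"ty":-0.02,"tz":0.09,"ax":0.075,"ay":0,"az":-0.237},{"hand":-1,"tx":-0.09,"ty":-0.01,"tz":0.12,"ax":0,"ay":0,"az":0},{"hand":-1,"tx":-0.1,"ty":0,"tz":0.14,"ax":0,"ay":0,"az":0},{"hand":-1,"tx":-0.09,"ty":0,"tz":0.12,"ax":0,"ay":0,"az":0},{"hand":-1,"tx":-0.05,"ty":0,"tz":0.07,"ax":0,"ay":0,"az":0},{"hand":-1,"tx":0,"ty":0,"tz":0,"ax":0,"ay":0,"az":0},{"hand":-1,"tx":0,"ty":0,"tz":0,"ax":0,"ay":0,"az":0},{"hand":-1,"tx":0,"ty":0,"tz":0,"ax":0,"ay":0,"az":0}]}}

```text
clock: 17.75
tcp_pos: [0.4499, 0.2709, 0.1745]
tcp_rot: [-0.689, 0.703, -0.129, 0.121]
contact_force: [0.1, -0.6, -3.6]
finger_gap: 0.022
```

```bash
python3 -c "
from h import *
d=imaging.read_camera('wrist')
crop(d,(0,0,512,384),1.5,'w13',[circ(d,.454,.277,.03,.055)])
go([.454,.277,.2])
"
```

```text
pos [0.4501 0.2702 0.1745] gap 0.0223 F [ 0.6  0.5 -4.8] t 17.8 q [-0.59  0.5   0.01  1.84  0.    0.83  0.63]
level a/.15: [ 0.144  0.    -0.056]
to [0.454, 0.277, 0.2] total [ 0.004  -0.1027  0.0288] rows 1 each [ 0.004  -0.1027  0.0288]
```

View pics/w13.png

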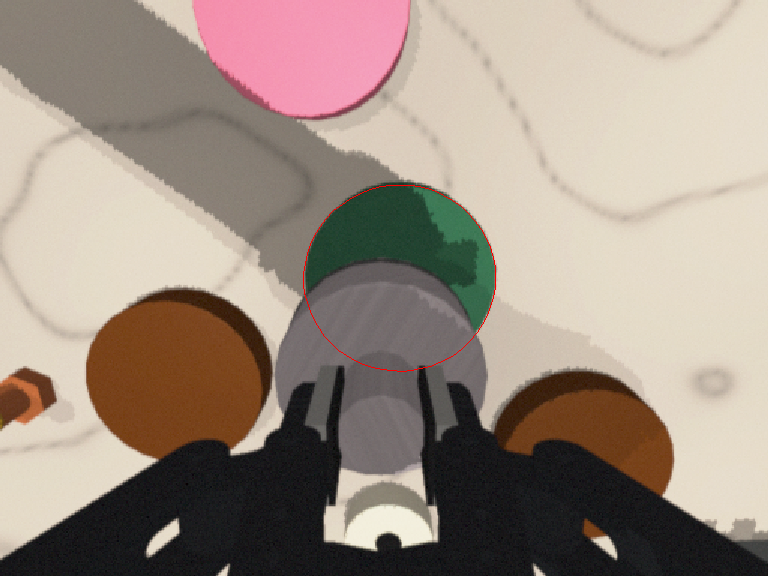

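Request:
{"method": "move_arm", "body": {"plan": [{"hand":-1,"tx":0.004,"ty":0.06,"tz":0.028,"ax":0.144,"ay":0,"az":-0.056},{"hand":-1,"tx":0,"ty":0.09,"tz":0,"ax":0,"ay":0,"az":0},{"hand":-1,"tx":0,"ty":0.09,"tz":0,"ax":0,"ay":0,"az":0},{"hand":-1,"tx":0,"ty":0.06,"tz":0,"ax":0,"ay":0,"az":0},{"hand":-1,"tx":0,"ty":0,"tz":0,"ax":0,"ay":0,"az":0},{"hand":-1,"tx":0,"ty":0,"tz":0,"ax":0,"ay":0,"az":0},{"hand":-1,"tx":0,"ty":0,"tz":0,"ax":0,"ay":0,"az":0}]}}

```text
clock: 18.5
tcp_pos: [0.4604, 0.2652, 0.0986]
tcp_rot: [-0.694, 0.696, -0.129, 0.134]
contact_force: [-0.6, 0.2, -4.9]
finger_gap: 0.0219
```

```bash
python3 -c "
from h import *
go([.4547,.277,.0715])
"
```

```text
pos [0.4604 0.2652 0.0986] gap 0.0219 F [-0.6  0.2 -4.9] t 18.5 q [-0.57  0.61  0.01  1.92  0.    0.62  0.63]
level a/.15: [ 0.011 -0.     0.047]
to [0.4547, 0.277, 0.0715] total [-0.0393  0.1079  0.0358] rows 1 each [-0.0393  0.1079  0.0358]
```

Request:
{"method": "move_arm", "body": {"plan": [{"hand":-1,"tx":-0.039,"ty":0.03,"tz":0.036,"ax":0.011,"ay":0,"az":0.047},{"hand":-1,"tx":0,"ty":0.05,"tz":0,"ax":0,"ay":0,"az":0},{"hand":-1,"tx":0,"ty":0,"tz":0,"ax":0,"ay":0,"az":0},{"hand":-1,"tx":0,"ty":0,"tz":0,"ax":0,"ay":0,"az":0},{"hand":-1,"tx":0,"ty":0,"tz":0,"ax":0,"ay":0,"az":0}]}}

```text
clock: 19.0
tcp_pos: [0.4555, 0.2795, 0.0788]
tcp_rot: [0.696, -0.693, 0.131, -0.132]
contact_force: [0.1, -0.8, -3.9]
finger_gap: 0.0221
```

```bash
python3 -c "
from h import *
go([.4547,.277,.0715])
"
```

```text
pos [0.4555 0.2795 0.0788] gap 0.0221 F [ 0.1 -0.8 -3.9] t 19.0 q [-0.59  0.64  0.    1.92 -0.01  0.57  0.61]
level a/.15: [-0.029  0.     0.012]
to [0.4547, 0.277, 0.0715] total [ 0.0007  0.0293 -0.0105] rows 1 each [ 0.0007  0.0293 -0.0105]
```

Request:
{"method": "move_arm", "body": {"plan": [{"hand":-1,"tx":0,"ty":0.013,"tz":-0.01,"ax":-0.029,"ay":0,"az":0.012},{"hand":-1,"tx":0,"ty":0.01,"tz":0,"ax":0,"ay":0,"az":0},{"hand":-1,"tx":0,"ty":0,"tz":0,"ax":0,"ay":0,"az":0},{"hand":-1,"tx":0,"ty":0,"tz":0,"ax":0,"ay":0,"az":0},{"hand":-1,"tx":0,"ty":0,"tz":0,"ax":0,"ay":0,"az":0}]}}

```text
clock: 19.5
tcp_pos: [0.455, 0.2767, 0.073]
tcp_rot: [-0.695, 0.695, -0.132, 0.132]
contact_force: [0.3, 0.5, -4.3]
finger_gap: 0.0222
```

```bash
python3 -c "
from h import *
go([.4547,.277,.0715])
"
```

```text
pos [0.455  0.2767 0.073 ] gap 0.0222 F [ 0.3  0.5 -4.3] t 19.5 q [-0.59  0.65  0.    1.93 -0.    0.56  0.61]
level a/.15: [-0.     0.     0.005]
to [0.4547, 0.277, 0.0715] total [-0.0017  0.0061  0.0007] rows 1 each [-0.0017  0.0061  0.0007]
```

Request:
{"method": "move_arm", "body": {"plan": [{"hand":-1,"tx":0,"ty":0.008,"tz":0,"ax":0,"ay":0,"az":0},{"hand":-1,"tx":0,"ty":0.002,"tz":0,"ax":0,"ay":0,"az":0},{"hand":-1,"tx":0,"ty":0,"tz":0,"ax":0,"ay":0,"az":0},{"hand":-1,"tx":0,"ty":0,"tz":0,"ax":0,"ay":0,"az":0}]}}

```text
clock: 19.9
tcp_pos: [0.4554, 0.2769, 0.0715]
tcp_rot: [0.695, -0.694, 0.131, -0.132]
contact_force: [-1.0, -0.0, -2.9]
finger_gap: 0.0222
```

Touching down (force dropping, height as expected). Release.

Request:
{"method": "move_arm", "body": {"plan": [{"hand":-1,"tx":0,"ty":0.003,"tz":0,"ax":0,"ay":0,"az":0},{"hand":-0.4,"tx":0,"ty":0,"tz":0,"ax":0,"ay":0,"az":0},{"hand":1,"tx":0,"ty":0,"tz":0,"ax":0,"ay":0,"az":0},{"hand":1,"tx":0,"ty":0,"tz":0,"ax":0,"ay":0,"az":0},{"hand":1,"tx":0,"ty":0,"tz":0,"ax":0,"ay":0,"az":0},{"hand":1,"tx":0,"ty":0,"tz":0,"ax":0,"ay":0,"az":0},{"hand":1,"tx":0,"ty":0,"tz":0,"ax":0,"ay":0,"az":0},{"hand":1,"tx":0,"ty":-0.08,"tz":0,"ax":0,"ay":0,"az":0},{"hand":1,"tx":0,"ty":-0.15,"tz":0,"ax":0,"ay":0,"az":0},{"hand":1,"tx":0,"ty":-0.15,"tz":0,"ax":0,"ay":0,"az":0},{"hand":1,"tx":0,"ty":0,"tz":0,"ax":0,"ay":0,"az":0},{"hand":1,"tx":0,"ty":0,"tz":0,"ax":0,"ay":0,"az":0}]}}

```text
clock: 21.1
tcp_pos: [0.4564, 0.2777, 0.1696]
tcp_rot: [0.696, -0.694, 0.13, -0.133]
contact_force: [-1.0, 0.4, -0.7]
finger_gap: 0.0852
```

```bash
python3 -c "
from h import *
d=imaging.read_camera('wrist')
crop(d,(0,0,512,384),1.5,'w14',[circ(d,.454,.277,.03,.055),circ(d,.454,.277,.066,.034),circ(d,.6259,.2066,.024,.031)])
go([.6259,.2066,.15])
"
```

```text
pos [0.4568 0.2779 0.1697] gap 0.0857 F [0.  0.9 0.1] t 21.15 q [-0.59  0.51  0.01  1.84 -0.    0.79  0.61]
level a/.15: [-0.03   0.     0.026]
to [0.6259, 0.2066, 0.15] total [ 0.7334  0.0815 -0.018 ] rows 4 each [ 0.1834  0.0204 -0.0045]
```

View pics/w14.png

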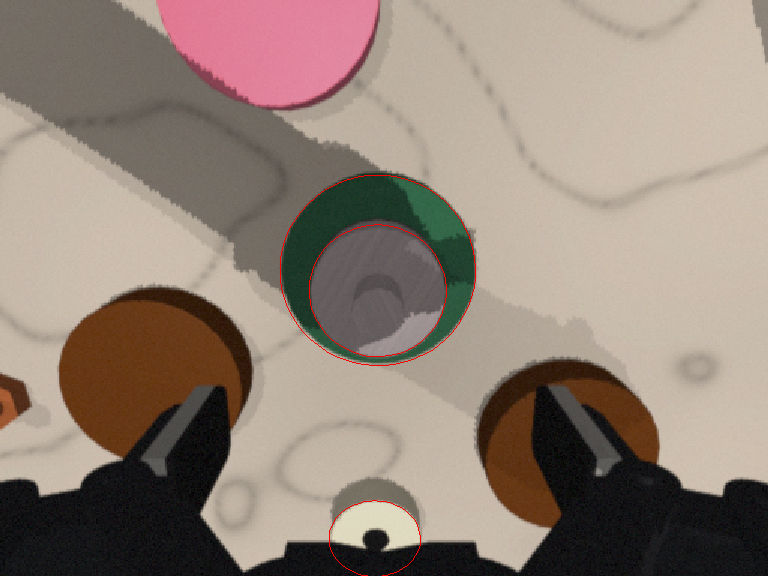

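Request:
{"method": "move_arm", "body": {"plan": [{"hand":1,"tx":0.18,"ty":0.0,"tz":-0.004,"ax":-0.03,"ay":0,"az":0.026},{"hand":1,"tx":0.18,"ty":0.02,"tz":-0.004,"ax":0,"ay":0,"az":0},{"hand":1,"tx":0.18,"ty":0.02,"tz":-0.004,"ax":0,"ay":0,"az":0},{"hand":1,"tx":0.18,"ty":0.02,"tz":-0.004,"ax":0,"ay":0,"az":0},{"hand":1,"tx":0,"ty":0,"tz":0,"ax":0,"ay":0,"az":0},{"hand":1,"tx":0,"ty":0,"tz":0,"ax":0,"ay":0,"az":0},{"hand":1,"tx":0,"ty":0,"tz":0,"ax":0,"ay":0,"az":0},{"hand":1,"tx":0,"ty":0,"tz":0,"ax":0,"ay":0,"az":0}]}}

```text
clock: 21.95
tcp_pos: [0.6202, 0.207, 0.1411]
tcp_rot: [-0.692, 0.699, -0.136, 0.122]
contact_force: [0.1, 0.6, -0.9]
finger_gap: 0.0854
```

```bash
python3 -c "
from h import *
d=imaging.read_camera('top')
for uv in [(134,178),(215.5,233)]: print(back(d,uv,.03).round(3))
d=imaging.read_camera('wrist')
crop(d,(0,0,512,384),1.5,'w15',[circ(d,.6259,.2066,.024,.031),circ(d,.6259,.2066,.024,.005)])
go([.6259,.2066,.15],[.6259,.2066,.003])
"
```

```text
[0.608 0.344 0.03 ]
[0.467 0.121 0.03 ]
pos [0.6203 0.2073 0.1416] gap 0.0854 F [ 1.5 -0.2  0.2] t 22.05 q [-0.36  0.72  0.01  1.49 -0.01  0.95  0.85]
level a/.15: [ 0.086  0.    -0.112]
to [0.6259, 0.2066, 0.15] total [ 0.0212 -0.0341  0.0049] rows 1 each [ 0.0212 -0.0341  0.0049]
to [0.6259, 0.2066, 0.003] total [0.0099 0.5879 0.0076] rows 3 each [0.0033 0.196  0.0025]
```

View pics/w15.png

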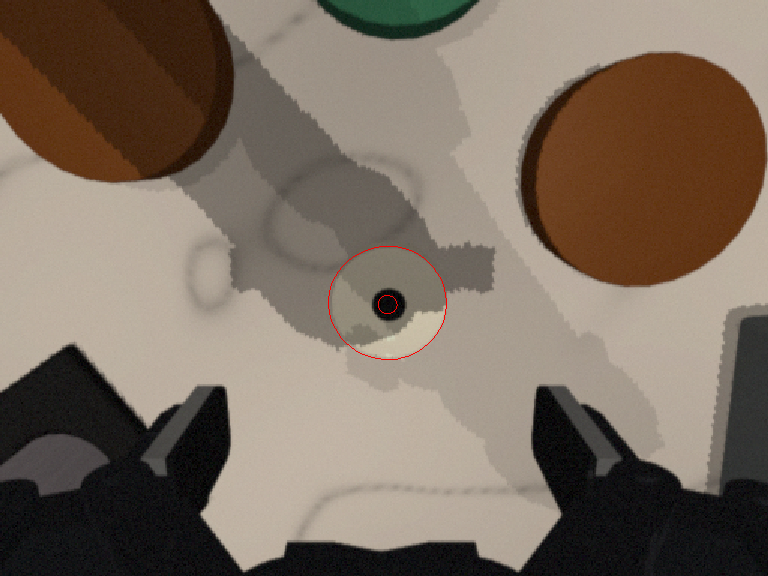

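Request:
{"method": "move_arm", "body": {"plan": [{"hand":1,"tx":0.01,"ty":0.06,"tz":0.006,"ax":0.086,"ay":0,"az":-0.112},{"hand":1,"tx":0,"ty":0.11,"tz":0,"ax":0,"ay":0,"az":0},{"hand":1,"tx":0,"ty":0.11,"tz":0,"ax":0,"ay":0,"az":0},{"hand":1,"tx":0,"ty":0.1,"tz":0,"ax":0,"ay":0,"az":0},{"hand":1,"tx":0,"ty":0,"tz":0,"ax":0,"ay":0,"az":0},{"hand":1,"tx":0,"ty":0,"tz":0,"ax":0,"ay":0,"az":0},{"hand":1,"tx":0,"ty":0,"tz":0,"ax":0,"ay":0,"az":0},{"hand":1,"tx":0,"ty":0,"tz":0,"ax":0,"ay":0,"az":0}]}}

```text
clock: 22.85
tcp_pos: [0.6236, 0.2158, 0.0523]
tcp_rot: [0.699, -0.692, 0.122, -0.129]
contact_force: [-0.4, 0.1, -0.1]
finger_gap: 0.0854
```

```bash
python3 -c "
from h import *
d=imaging.read_camera('wrist')
crop(d,(0,0,512,384),1.5,'w16',[circ(d,.6259,.2066,.024,.031),circ(d,.6259,.2066,.024,.005)])
go([.6259,.2066,.003])
"
```

```text
pos [0.6237 0.2159 0.0525] gap 0.0849 F [ 0.6 -0.2  0.6] t 22.9 q [-0.36  0.82 -0.    1.57 -0.    0.73  0.85]
level a/.15: [-0.08  0.    0.06]
to [0.6259, 0.2066, 0.003] total [ 0.0193  0.1977 -0.0341] rows 2 each [ 0.0096  0.0989 -0.017 ]
```

View pics/w16.png

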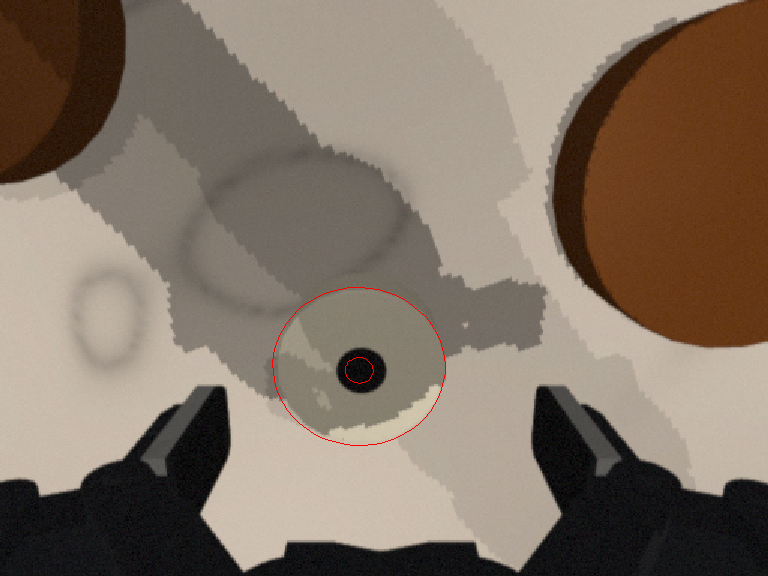

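Request:
{"method": "move_arm", "body": {"plan": [{"hand":1,"tx":0.019,"ty":0,"tz":-0.034,"ax":-0.08,"ay":0,"az":0.06},{"hand":1,"tx":0,"ty":0.06,"tz":0,"ax":0,"ay":0,"az":0},{"hand":1,"tx":0,"ty":0.06,"tz":0,"ax":0,"ay":0,"az":0},{"hand":1,"tx":0,"ty":0,"tz":0,"ax":0,"ay":0,"az":0},{"hand":1,"tx":0,"ty":0,"tz":0,"ax":0,"ay":0,"az":0},{"hand":1,"tx":0,"ty":0,"tz":0,"ax":0,"ay":0,"az":0}]}}

```text
clock: 23.5
tcp_pos: [0.6261, 0.2046, 0.0207]
tcp_rot: [-0.696, 0.696, -0.126, 0.126]
contact_force: [-0.5, 0.3, 0.5]
finger_gap: 0.0854
```

```bash
python3 -c "
from h import *
go([.6259,.2066,.004])
"
```

```text
pos [0.6261 0.2046 0.0207] gap 0.0854 F [-0.5  0.3  0.5] t 23.5 q [-0.35  0.87  0.    1.58  0.    0.7   0.86]
level a/.15: [ 0.004 -0.     0.005]
to [0.6259, 0.2066, 0.004] total [-0.0038  0.0668  0.0072] rows 1 each [-0.0038  0.0668  0.0072]
```

Request:
{"method": "move_arm", "body": {"plan": [{"hand":1,"tx":-0.004,"ty":0.036,"tz":0.006,"ax":0,"ay":0,"az":0},{"hand":1,"tx":0,"ty":0.028,"tz":0,"ax":0,"ay":0,"az":0},{"hand":1,"tx":0,"ty":0,"tz":0,"ax":0,"ay":0,"az":0},{"hand":1,"tx":0,"ty":0,"tz":0,"ax":0,"ay":0,"az":0},{"hand":1,"tx":0,"ty":0,"tz":0,"ax":0,"ay":0,"az":0}]}}

```text
clock: 24.0
tcp_pos: [0.6257, 0.2073, 0.0034]
tcp_rot: [-0.696, 0.696, -0.125, 0.126]
contact_force: [0.2, 0.4, 0.0]
finger_gap: 0.0854
```

```bash
python3 -c "
from h import *
go([.6259,.2066,.004])
"
```

```text
pos [0.6257 0.2073 0.0034] gap 0.0854 F [0.2 0.4 0. ] t 24.0 q [-0.35  0.89  0.    1.58  0.    0.67  0.86]
level a/.15: [-0.     0.     0.005]
to [0.6259, 0.2066, 0.004] total [ 0.0017 -0.0022 -0.0022] rows 1 each [ 0.0017 -0.0022 -0.0022]
```

Request:
{"method": "move_arm", "body": {"plan": [{"hand":-1,"tx":0,"ty":0,"tz":0,"ax":0,"ay":0,"az":0},{"hand":-1,"tx":0,"ty":0,"tz":0,"ax":0,"ay":0,"az":0},{"hand":-1,"tx":0,"ty":0,"tz":0,"ax":0,"ay":0,"az":0},{"hand":-1,"tx":0,"ty":0,"tz":0,"ax":0,"ay":0,"az":0},{"hand":-1,"tx":0,"ty":0,"tz":0,"ax":0,"ay":0,"az":0},{"hand":-1,"tx":0,"ty":0,"tz":0,"ax":0,"ay":0,"az":0},{"hand":-1,"tx":0,"ty":-0.03,"tz":0,"ax":0,"ay":0,"az":0},{"hand":-1,"tx":0,"ty":-0.1,"tz":0,"ax":0,"ay":0,"az":0},{"hand":-1,"tx":0,"ty":-0.1,"tz":0,"ax":0,"ay":0,"az":0},{"hand":-1,"tx":0,"ty":0,"tz":0,"ax":0,"ay":0,"az":0},{"hand":-1,"tx":0,"ty":0,"tz":0,"ax":0,"ay":0,"az":0}]}}

```text
clock: 25.1
tcp_pos: [0.625, 0.2069, 0.0637]
tcp_rot: [-0.695, 0.696, -0.126, 0.126]
contact_force: [-0.2, -0.3, -1.2]
finger_gap: 0.0597
```

```bash
python3 -c "
from h import *
d=imaging.read_camera('wrist')
crop(d,(0,0,512,384),1.5,'w17')
go([.5,.15,.2],[.5,-.15,.2],[.4485,-.2754,.2])
"
```

```text
pos [0.6255 0.207  0.0638] gap 0.06 F [ 0.  -0.1 -0.5] t 25.15 q [-0.35  0.81  0.    1.56 -0.    0.78  0.86]
level a/.15: [ 0.003 -0.     0.003]
to [0.5, 0.15, 0.2] total [-0.39   -0.5448 -0.3896] rows 4 each [-0.0975 -0.1362 -0.0974]
to [0.5, -0.15, 0.2] total [ 4.202e-01  7.000e-04 -1.124e+00] rows 6 each [ 7.000e-02  1.000e-04 -1.873e-01]
to [0.4485, -0.2754, 0.2] total [-1.73e-02  2.00e-04 -5.42e-01] rows 3 each [-5.800e-03  1.000e-04 -1.807e-01]
```

View pics/w17.png

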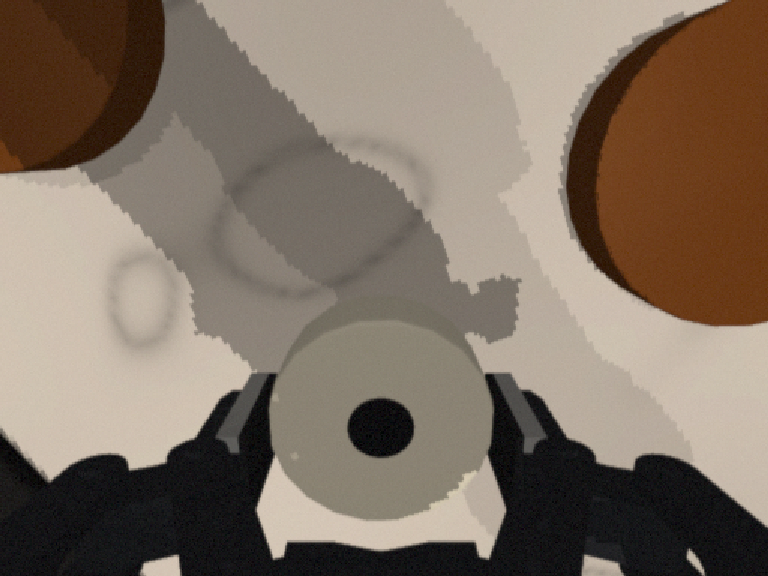

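Request:
{"method": "move_arm", "body": {"plan": [{"hand":-1,"tx":0,"ty":-0.15,"tz":0,"ax":0,"ay":0,"az":0},{"hand":-1,"tx":-0.08,"ty":-0.15,"tz":-0.06,"ax":0,"ay":0,"az":0},{"hand":-1,"tx":-0.12,"ty":-0.12,"tz":-0.1,"ax":0,"ay":0,"az":0},{"hand":-1,"tx":-0.12,"ty":-0.1,"tz":-0.12,"ax":0,"ay":0,"az":0},{"hand":-1,"tx":-0.07,"ty":0,"tz":-0.15,"ax":0,"ay":0,"az":0},{"hand":-1,"tx":0.06,"ty":0,"tz":-0.16,"ax":0,"ay":0,"az":0},{"hand":-1,"tx":0.06,"ty":0,"tz":-0.16,"ax":0,"ay":0,"az":0},{"hand":-1,"tx":0.06,"ty":0,"tz":-0.16,"ax":0,"ay":0,"az":0},{"hand":-1,"tx":0.06,"ty":0,"tz":-0.16,"ax":0,"ay":0,"az":0},{"hand":-1,"tx":0.06,"ty":0,"tz":-0.16,"ax":0,"ay":0,"az":0},{"hand":-1,"tx":0.06,"ty":0,"tz":-0.16,"ax":0,"ay":0,"az":0},{"hand":-1,"tx":0.03,"ty":0,"tz":-0.1,"ax":0,"ay":0,"az":0}]}}

```text
clock: 26.35
tcp_pos: [0.486, -0.1473, 0.187]
tcp_rot: [-0.696, 0.698, -0.127, 0.114]
contact_force: [-0.0, -0.8, -1.3]
finger_gap: 0.0601
```

```bash
python3 -c "
from h import *
go([.4485,-.2754,.2])
"
```

```text
pos [ 0.486  -0.1473  0.187 ] gap 0.0601 F [-0.  -0.8 -1.3] t 26.35 q [ 0.23  0.46  0.02  1.87 -0.01  0.83  1.49]
level a/.15: [ 0.043  0.    -0.123]
to [0.4485, -0.2754, 0.2] total [ 0.0295 -0.0491 -0.5334] rows 3 each [ 0.0098 -0.0164 -0.1778]
```

Request:
{"method": "move_arm", "body": {"plan": [{"hand":-1,"tx":0.007,"ty":0,"tz":-0.13,"ax":0.043,"ay":0,"az":-0.123},{"hand":-1,"tx":0.007,"ty":0,"tz":-0.15,"ax":0,"ay":0,"az":0},{"hand":-1,"tx":0.007,"ty":0,"tz":-0.14,"ax":0,"ay":0,"az":0},{"hand":-1,"tx":0.007,"ty":0,"tz":-0.1,"ax":0,"ay":0,"az":0},{"hand":-1,"tx":0,"ty":0,"tz":0,"ax":0,"ay":0,"az":0},{"hand":-1,"tx":0,"ty":0,"tz":0,"ax":0,"ay":0,"az":0},{"hand":-1,"tx":0,"ty":0,"tz":0,"ax":0,"ay":0,"az":0}]}}

```text
clock: 27.05
tcp_pos: [0.4425, -0.2809, 0.1802]
tcp_rot: [0.697, -0.696, 0.128, -0.12]
contact_force: [-0.8, -0.3, -0.9]
finger_gap: 0.0597
```

```bash
python3 -c "
from h import *
d=imaging.read_camera('wrist')
crop(d,(0,0,512,384),1.5,'w18',[sq(d,.4485,-.2754,.03,.11,.11,-.159)])
go([.4485,-.2754,.2])
d=imaging.read_camera('top')
crop(d,(335,210,64,64),6,'t18',[sq(d,.4485,-.2754,.03,.11,.11,-.159)])
"
```

```text
pos [ 0.4428 -0.2803  0.1803] gap 0.06 F [ 0.6  0.8 -0.3] t 27.1 q [ 0.5   0.49  0.03  1.84 -0.02  0.82  1.76]
level a/.15: [ 0.002  0.    -0.074]
to [0.4485, -0.2754, 0.2] total [ 0.0138 -0.0791  0.0262] rows 1 each [ 0.0138 -0.0791  0.0262]
```

View pics/w18.png

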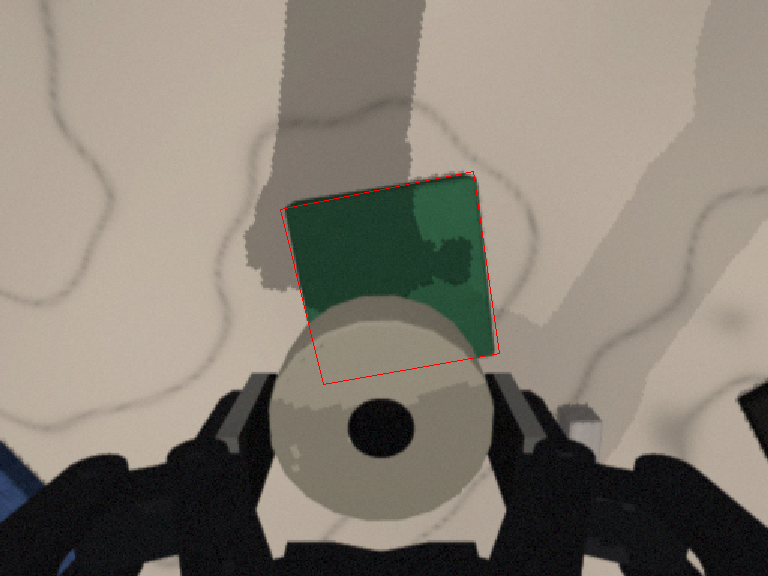

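Request:
{"method": "move_arm", "body": {"plan": [{"hand":-1,"tx":0.014,"ty":0.08,"tz":0.026,"ax":0.002,"ay":0,"az":-0.074},{"hand":-1,"tx":0,"ty":0.13,"tz":0,"ax":0,"ay":0,"az":0},{"hand":-1,"tx":0,"ty":0.13,"tz":0,"ax":0,"ay":0,"az":0},{"hand":-1,"tx":0,"ty":0.1,"tz":0,"ax":0,"ay":0,"az":0},{"hand":-1,"tx":0,"ty":0.04,"tz":0,"ax":0,"ay":0,"az":0},{"hand":-1,"tx":0,"ty":0,"tz":0,"ax":0,"ay":0,"az":0},{"hand":-1,"tx":0,"ty":0,"tz":0,"ax":0,"ay":0,"az":0},{"hand":-1,"tx":0,"ty":0,"tz":0,"ax":0,"ay":0,"az":0}]}}

```text
clock: 27.95
tcp_pos: [0.4576, -0.268, 0.0605]
tcp_rot: [0.698, -0.697, 0.113, -0.122]
contact_force: [-0.5, -0.3, -0.6]
finger_gap: 0.0599
```

```bash
python3 -c "
from h import *
d=imaging.read_camera('wrist')
crop(d,(0,0,512,384),1.5,'w19',[sq(d,.4485,-.2754,.03,.11,.11,-.159)])
go([.4485,-.2754,.0334])
"
```

```text
pos [ 0.4578 -0.2682  0.0608] gap 0.0601 F [-0.  -1.3 -0.2] t 28.0 q [ 0.48  0.67  0.01  1.95 -0.03  0.51  1.75]
level a/.15: [-0.021  0.     0.085]
to [0.4485, -0.2754, 0.0334] total [-0.0269  0.1092 -0.0399] rows 1 each [-0.0269  0.1092 -0.0399]
```

View pics/w19.png

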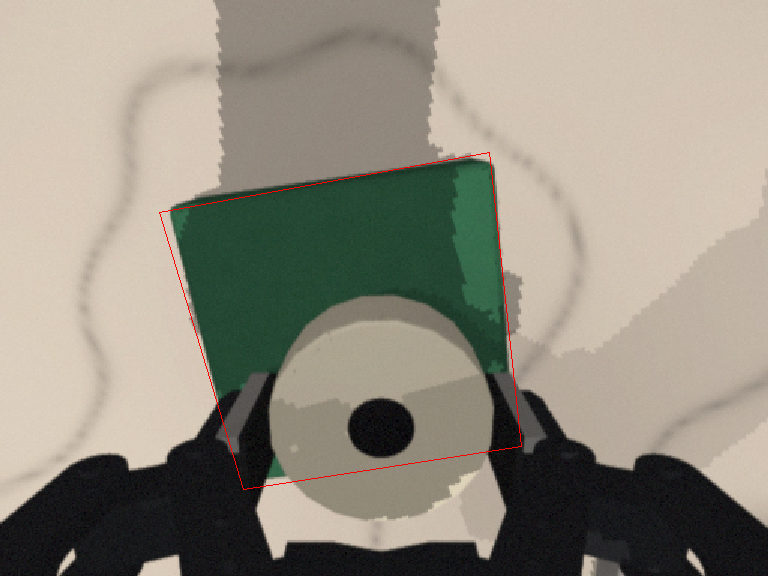

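Request:
{"method": "move_arm", "body": {"plan": [{"hand":-1,"tx":-0.027,"ty":0.03,"tz":-0.039,"ax":-0.021,"ay":0,"az":0.085},{"hand":-1,"tx":0,"ty":0.04,"tz":0,"ax":0,"ay":0,"az":0},{"hand":-1,"tx":0,"ty":0.01,"tz":0,"ax":0,"ay":0,"az":0},{"hand":-1,"tx":0,"ty":0,"tz":0,"ax":0,"ay":0,"az":0},{"hand":-1,"tx":0,"ty":0,"tz":0,"ax":0,"ay":0,"az":0},{"hand":-1,"tx":0,"ty":0,"tz":0,"ax":0,"ay":0,"az":0}]}}

```text
clock: 28.6
tcp_pos: [0.4482, -0.2774, 0.0409]
tcp_rot: [-0.696, 0.698, -0.117, 0.119]
contact_force: [0.7, 1.0, -1.2]
finger_gap: 0.0602
```

```bash
python3 -c "
from h import *
go([.4485,-.2754,.0334])
"
```

```text
pos [ 0.4482 -0.2774  0.0409] gap 0.0602 F [ 0.7  1.  -1.2] t 28.6 q [ 0.5   0.7   0.02  1.96 -0.02  0.48  1.77]
level a/.15: [ 0.011 -0.     0.019]
to [0.4485, -0.2754, 0.0334] total [-0.0015  0.0301  0.0078] rows 1 each [-0.0015  0.0301  0.0078]
```

Request:
{"method": "move_arm", "body": {"plan": [{"hand":-1,"tx":-0.001,"ty":0.015,"tz":0.007,"ax":0.011,"ay":0,"az":0.019},{"hand":-1,"tx":0,"ty":0.011,"tz":0,"ax":0,"ay":0,"az":0},{"hand":-1,"tx":0,"ty":0,"tz":0,"ax":0,"ay":0,"az":0},{"hand":-1,"tx":0,"ty":0,"tz":0,"ax":0,"ay":0,"az":0},{"hand":-1,"tx":0,"ty":0,"tz":0,"ax":0,"ay":0,"az":0}]}}

```text
clock: 29.1
tcp_pos: [0.4493, -0.2754, 0.0344]
tcp_rot: [-0.697, 0.697, -0.118, 0.118]
contact_force: [0.2, -0.6, 0.6]
finger_gap: 0.0604
```

```bash
python3 -c "
from h import *
go([.4485,-.2754,.0334])
"
```

```text
pos [ 0.4493 -0.2754  0.0344] gap 0.0604 F [ 0.2 -0.6  0.6] t 29.1 q [ 0.5   0.71  0.01  1.97 -0.02  0.47  1.76]
level a/.15: [-0.     0.     0.008]
to [0.4485, -0.2754, 0.0334] total [-0.003   0.004  -0.0009] rows 1 each [-0.003   0.004  -0.0009]
```

Request:
{"method": "move_arm", "body": {"plan": [{"hand":-1,"tx":-0.003,"ty":0.004,"tz":0,"ax":0,"ay":0,"az":0},{"hand":-1,"tx":0,"ty":0,"tz":0,"ax":0,"ay":0,"az":0},{"hand":1,"tx":0,"ty":0,"tz":0,"ax":0,"ay":0,"az":0},{"hand":1,"tx":0,"ty":0,"tz":0,"ax":0,"ay":0,"az":0},{"hand":1,"tx":0,"ty":0,"tz":0,"ax":0,"ay":0,"az":0},{"hand":1,"tx":0,"ty":0,"tz":0,"ax":0,"ay":0,"az":0},{"hand":1,"tx":0,"ty":-0.08,"tz":0,"ax":0,"ay":0,"az":0},{"hand":1,"tx":0,"ty":-0.15,"tz":0,"ax":0,"ay":0,"az":0},{"hand":1,"tx":0,"ty":-0.19,"tz":0,"ax":0,"ay":0,"az":0},{"hand":1,"tx":0,"ty":-0.19,"tz":0,"ax":0,"ay":0,"az":0},{"hand":1,"tx":0,"ty":0,"tz":0,"ax":0,"ay":0,"az":0},{"hand":1,"tx":0,"ty":0,"tz":0,"ax":0,"ay":0,"az":0}]}}

```text
clock: 30.3
tcp_pos: [0.4483, -0.2749, 0.1909]
tcp_rot: [0.697, -0.697, 0.118, -0.118]
contact_force: [0.9, -0.6, -0.0]
finger_gap: 0.0853
```

Request:
{"method": "move_arm", "body": {"plan": [{"hand":1,"tx":0,"ty":0,"tz":0,"ax":0,"ay":0,"az":0},{"hand":1,"tx":0,"ty":0,"tz":0,"ax":0,"ay":0,"az":0}]}}

```text
clock: 30.5
tcp_pos: [0.4474, -0.2744, 0.1894]
tcp_rot: [0.698, -0.697, 0.119, -0.117]
contact_force: [-0.4, -0.4, 0.2]
finger_gap: 0.0853
```

```bash
python3 -c "
from h import *
d=imaging.read_camera('wrist')
crop(d,(150,80,210,180),3.7,'w20',[sq(d,.4485,-.2754,.03,.11,.11,-.159),circ(d,.4485,-.2754,.054,.031),circ(d,.4485,-.2754,.054,.005)])
go([.6615,-.0173,.23])
g=cv2.cvtColor(d['pixels'],cv2.COLOR_RGB2GRAY); 
print(P(d,[[.4485,-.2754,.054]]))
"
```

```text
pos [ 0.4473 -0.2744  0.1892] gap 0.0854 F [ 0.  -0.3 -0.6] t 30.55 q [ 0.49  0.47  0.03  1.84 -0.02  0.84  1.76]
level a/.15: [-0.008  0.    -0.027]
to [0.6615, -0.0173, 0.23] total [ 0.4702 -0.1636  1.2532] rows 7 each [ 0.0672 -0.0234  0.179 ]
[[252.73063862 189.23616318]]
```

View pics/w20.png

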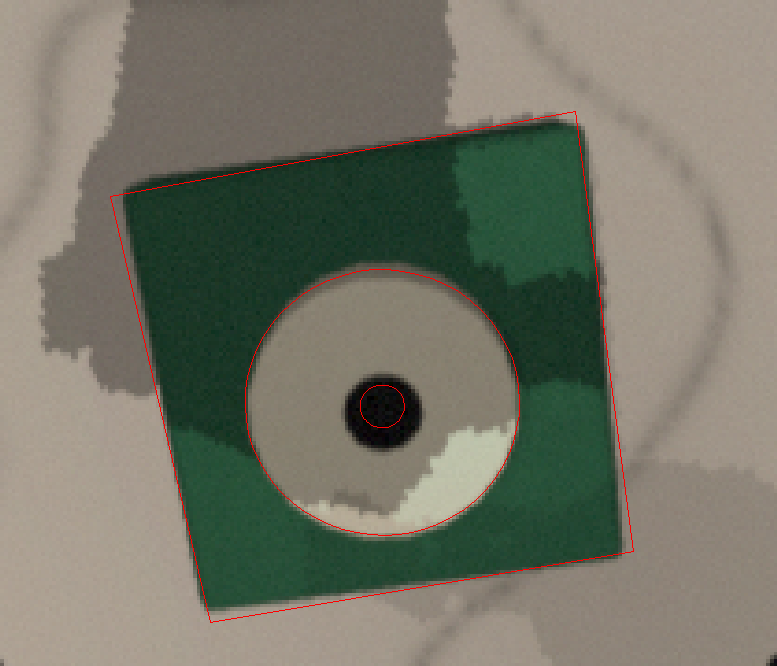

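Request:
{"method": "move_arm", "body": {"plan": [{"hand":1,"tx":0.067,"ty":-0.04,"tz":0.178,"ax":-0.008,"ay":0,"az":-0.027},{"hand":1,"tx":0.067,"ty":-0.04,"tz":0.178,"ax":0,"ay":0,"az":0},{"hand":1,"tx":0.067,"ty":-0.03,"tz":0.178,"ax":0,"ay":0,"az":0},{"hand":1,"tx":0.067,"ty":-0.03,"tz":0.178,"ax":0,"ay":0,"az":0},{"hand":1,"tx":0.067,"ty":-0.03,"tz":0.178,"ax":0,"ay":0,"az":0},{"hand":1,"tx":0.067,"ty":-0.03,"tz":0.178,"ax":0,"ay":0,"az":0},{"hand":1,"tx":0.067,"ty":-0.02,"tz":0.178,"ax":0,"ay":0,"az":0},{"hand":1,"tx":0,"ty":0,"tz":0,"ax":0,"ay":0,"az":0},{"hand":1,"tx":0,"ty":0,"tz":0,"ax":0,"ay":0,"az":0},{"hand":1,"tx":0,"ty":0,"tz":0,"ax":0,"ay":0,"az":0},{"hand":1,"tx":0,"ty":0,"tz":0,"ax":0,"ay":0,"az":0}]}}

```text
clock: 31.65
tcp_pos: [0.662, -0.0136, 0.2253]
tcp_rot: [-0.696, 0.697, -0.133, 0.11]
contact_force: [-0.2, -0.7, -0.1]
finger_gap: 0.0855
```

```bash
python3 -c "
from h import *
d=imaging.read_camera('wrist')
crop(d,(0,0,512,384),1.5,'w21',[circ(d,.6615,-.0173,.012,.031),circ(d,.6615,-.0173,.117,.012)])
go([.6615,-.0173,.15],[.6615,-.0173,.0884])
"
```

```text
pos [ 0.6619 -0.0139  0.2253] gap 0.0851 F [-1.   0.1 -0.2] t 31.7 q [-0.02  0.66  0.02  1.36 -0.02  1.16  1.23]
level a/.15: [ 0.054  0.    -0.21 ]
to [0.6615, -0.0173, 0.15] total [ 0.0126  0.3012 -0.011 ] rows 2 each [ 0.0063  0.1506 -0.0055]
to [0.6615, -0.0173, 0.0884] total [0.0078 0.2463 0.002 ] rows 2 each [0.0039 0.1231 0.001 ]
```

View pics/w21.png

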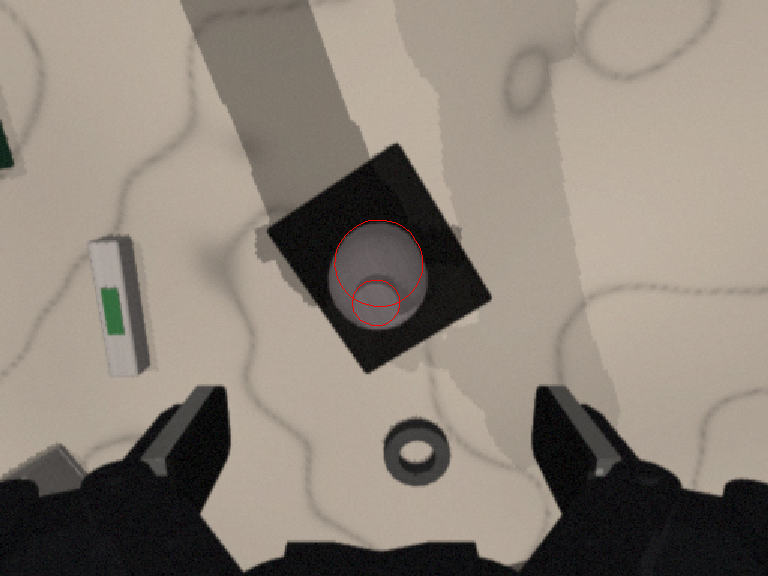

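Request:
{"method": "move_arm", "body": {"plan": [{"hand":1,"tx":0.008,"ty":0.08,"tz":-0.006,"ax":0.054,"ay":0,"az":-0.21},{"hand":1,"tx":0,"ty":0.12,"tz":0,"ax":0,"ay":0,"az":0},{"hand":1,"tx":0,"ty":0.1,"tz":0,"ax":0,"ay":0,"az":0},{"hand":1,"tx":0,"ty":0.06,"tz":0,"ax":0,"ay":0,"az":0},{"hand":1,"tx":0,"ty":0,"tz":0,"ax":0,"ay":0,"az":0},{"hand":1,"tx":0,"ty":0,"tz":0,"ax":0,"ay":0,"az":0},{"hand":1,"tx":0,"ty":0,"tz":0,"ax":0,"ay":0,"az":0},{"hand":1,"tx":0,"ty":0,"tz":0,"ax":0,"ay":0,"az":0}]}}

```text
clock: 32.5
tcp_pos: [0.6621, -0.0276, 0.1378]
tcp_rot: [-0.694, 0.697, -0.124, 0.13]
contact_force: [1.0, -0.5, 0.3]
finger_gap: 0.0855
```

```bash
python3 -c "
from h import *
d=imaging.read_camera('wrist')
crop(d,(0,0,512,384),1.5,'w22',[circ(d,.6615,-.0173,.117,.012)])
go([.6615,-.0173,.0884])
"
```

```text
pos [ 0.6623 -0.0277  0.138 ] gap 0.0852 F [ 0.8 -0.4  0.2] t 32.55 q [-0.01  0.72  0.02  1.5  -0.01  0.91  1.23]
level a/.15: [ 0.013 -0.     0.065]
to [0.6615, -0.0173, 0.0884] total [-0.0196  0.198   0.0381] rows 2 each [-0.0098  0.099   0.019 ]
```

View pics/w22.png

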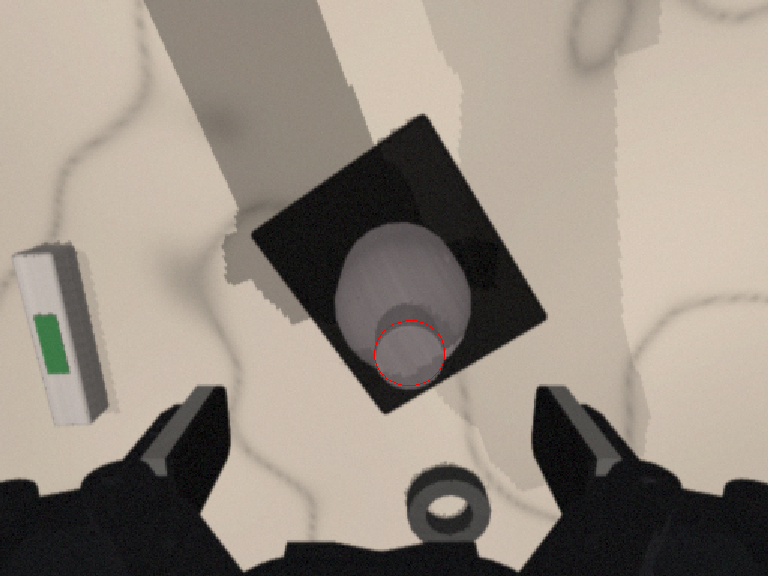

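Request:
{"method": "move_arm", "body": {"plan": [{"hand":1,"tx":-0.019,"ty":0,"tz":0.038,"ax":0.013,"ay":0,"az":0.065},{"hand":1,"tx":0,"ty":0.08,"tz":0,"ax":0,"ay":0,"az":0},{"hand":1,"tx":0,"ty":0.08,"tz":0,"ax":0,"ay":0,"az":0},{"hand":1,"tx":0,"ty":0.02,"tz":0,"ax":0,"ay":0,"az":0},{"hand":1,"tx":0,"ty":0,"tz":0,"ax":0,"ay":0,"az":0},{"hand":1,"tx":0,"ty":0,"tz":0,"ax":0,"ay":0,"az":0},{"hand":1,"tx":0,"ty":0,"tz":0,"ax":0,"ay":0,"az":0}]}}

```text
clock: 33.25
tcp_pos: [0.6652, -0.0113, 0.0976]
tcp_rot: [0.698, -0.694, 0.123, -0.129]
contact_force: [-0.1, -0.4, 0.1]
finger_gap: 0.0853
```

```bash
python3 -c "
from h import *
go([.6615,-.0173,.0884])
"
```

```text
pos [ 0.6652 -0.0113  0.0976] gap 0.0853 F [-0.1 -0.4  0.1] t 33.25 q [-0.02  0.77  0.01  1.52 -0.02  0.84  1.21]
level a/.15: [-0.049  0.     0.048]
to [0.6615, -0.0173, 0.0884] total [-0.0055  0.0364 -0.0279] rows 1 each [-0.0055  0.0364 -0.0279]
```

Request:
{"method": "move_arm", "body": {"plan": [{"hand":1,"tx":-0.005,"ty":0.018,"tz":-0.028,"ax":-0.049,"ay":0,"az":0.048},{"hand":1,"tx":0,"ty":0.016,"tz":0,"ax":0,"ay":0,"az":0},{"hand":1,"tx":0,"ty":0,"tz":0,"ax":0,"ay":0,"az":0},{"hand":1,"tx":0,"ty":0,"tz":0,"ax":0,"ay":0,"az":0},{"hand":1,"tx":0,"ty":0,"tz":0,"ax":0,"ay":0,"az":0}]}}

```text
clock: 33.75
tcp_pos: [0.6623, -0.0186, 0.0903]
tcp_rot: [-0.696, 0.696, -0.126, 0.127]
contact_force: [-1.3, -0.8, -0.5]
finger_gap: 0.0853
```

```bash
python3 -c "
from h import *
go([.6615,-.0173,.0884])
"
```

```text
pos [ 0.6623 -0.0186  0.0903] gap 0.0853 F [-1.3 -0.8 -0.5] t 33.75 q [-0.02  0.78  0.02  1.53 -0.02  0.83  1.22]
level a/.15: [-0.001  0.     0.018]
to [0.6615, -0.0173, 0.0884] total [-0.0049  0.0077  0.0039] rows 1 each [-0.0049  0.0077  0.0039]
```

Request:
{"method": "move_arm", "body": {"plan": [{"hand":1,"tx":-0.005,"ty":0.007,"tz":0.004,"ax":0,"ay":0,"az":0.018},{"hand":1,"tx":0,"ty":0,"tz":0,"ax":0,"ay":0,"az":0},{"hand":1,"tx":0,"ty":0,"tz":0,"ax":0,"ay":0,"az":0},{"hand":-1,"tx":0,"ty":0,"tz":0,"ax":0,"ay":0,"az":0},{"hand":-1,"tx":0,"ty":0,"tz":0,"ax":0,"ay":0,"az":0},{"hand":-1,"tx":0,"ty":0,"tz":0,"ax":0,"ay":0,"az":0},{"hand":-1,"tx":0,"ty":0,"tz":0,"ax":0,"ay":0,"az":0},{"hand":-1,"tx":0,"ty":0,"tz":0,"ax":0,"ay":0,"az":0},{"hand":-1,"tx":0,"ty":0,"tz":0,"ax":0,"ay":0,"az":0},{"hand":-1,"tx":0,"ty":0,"tz":0,"ax":0,"ay":0,"az":0},{"hand":-1,"tx":0,"ty":0,"tz":0,"ax":0,"ay":0,"az":0}]}}

```text
clock: 34.85
tcp_pos: [0.6617, -0.0172, 0.0888]
tcp_rot: [0.696, -0.696, 0.126, -0.127]
contact_force: [-0.3, -0.0, 0.8]
finger_gap: 0.0223
```

```bash
python3 -c "
from h import *
d=imaging.read_camera('wrist')
crop(d,(0,0,512,384),1.5,'w23',[circ(d,.6615,-.0173,.117,.012)])
go([.6615,-.0173,.0884])
"
```

```text
pos [ 0.6617 -0.0172  0.0888] gap 0.0221 F [-0.1 -0.5 -0.4] t 34.9 q [-0.02  0.78  0.02  1.53 -0.02  0.83  1.22]
level a/.15: [-0.002  0.     0.003]
to [0.6615, -0.0173, 0.0884] total [-0.0006  0.0016 -0.0008] rows 1 each [-0.0006  0.0016 -0.0008]
```

View pics/w23.png

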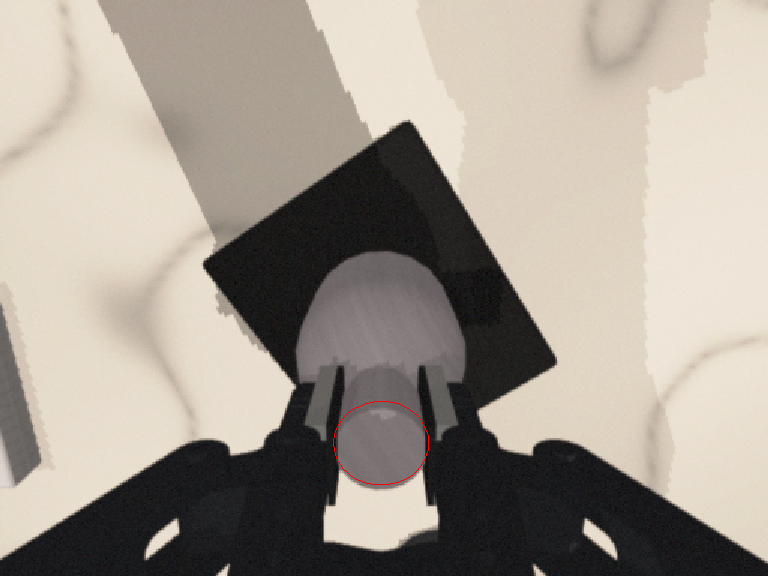

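Request:
{"method": "move_arm", "body": {"plan": [{"hand":-1,"tx":0,"ty":-0.04,"tz":0,"ax":0,"ay":0,"az":0},{"hand":-1,"tx":0,"ty":-0.1,"tz":0,"ax":0,"ay":0,"az":0},{"hand":-1,"tx":0,"ty":-0.14,"tz":0,"ax":0,"ay":0,"az":0},{"hand":-1,"tx":0,"ty":-0.14,"tz":0,"ax":0,"ay":0,"az":0},{"hand":-1,"tx":0,"ty":-0.14,"tz":0,"ax":0,"ay":0,"az":0},{"hand":-1,"tx":0,"ty":-0.1,"tz":0,"ax":0,"ay":0,"az":0},{"hand":-1,"tx":0,"ty":0,"tz":0,"ax":0,"ay":0,"az":0},{"hand":-1,"tx":0,"ty":0,"tz":0,"ax":0,"ay":0,"az":0},{"hand":-1,"tx":0,"ty":0,"tz":0,"ax":0,"ay":0,"az":0}]}}

```text
clock: 35.8
tcp_pos: [0.6546, -0.0163, 0.2513]
tcp_rot: [-0.695, 0.697, -0.135, 0.118]
contact_force: [0.9, -0.5, -4.2]
finger_gap: 0.0221
```

```bash
python3 -c "
from h import *
go([.449,-.2752,.24])
"
```

```text
pos [ 0.6546 -0.0163  0.2513] gap 0.0221 F [ 0.9 -0.5 -4.2] t 35.8 q [-0.02  0.62  0.02  1.36 -0.02  1.19  1.22]
level a/.15: [ 0.051  0.    -0.153]
to [0.449, -0.2752, 0.24] total [-0.4052  0.0641 -1.2581] rows 7 each [-0.0579  0.0092 -0.1797]
```

Request:
{"method": "move_arm", "body": {"plan": [{"hand":-1,"tx":-0.03,"ty":0,"tz":-0.08,"ax":0.051,"ay":0,"az":-0.153},{"hand":-1,"tx":-0.045,"ty":0,"tz":-0.13,"ax":0,"ay":0,"az":0},{"hand":-1,"tx":-0.05,"ty":0,"tz":-0.14,"ax":0,"ay":0,"az":0},{"hand":-1,"tx":-0.05,"ty":0,"tz":-0.15,"ax":0,"ay":0,"az":0},{"hand":-1,"tx":-0.05,"ty":0,"tz":-0.15,"ax":0,"ay":0,"az":0},{"hand":-1,"tx":-0.05,"ty":0,"tz":-0.15,"ax":0,"ay":0,"az":0},{"hand":-1,"tx":-0.05,"ty":0,"tz":-0.15,"ax":0,"ay":0,"az":0},{"hand":-1,"tx":-0.04,"ty":0,"tz":-0.14,"ax":0,"ay":0,"az":0},{"hand":-1,"tx":-0.03,"ty":0,"tz":-0.1,"ax":0,"ay":0,"az":0},{"hand":-1,"tx":-0.01,"ty":0,"tz":-0.05,"ax":0,"ay":0,"az":0},{"hand":-1,"tx":0,"ty":0,"tz":0,"ax":0,"ay":0,"az":0},{"hand":-1,"tx":0,"ty":0,"tz":0,"ax":0,"ay":0,"az":0}]}}

```text
clock: 37.0
tcp_pos: [0.4322, -0.2725, 0.2286]
tcp_rot: [0.699, -0.693, 0.14, -0.108]
contact_force: [0.1, 0.9, -4.0]
finger_gap: 0.0221
```

Request:
{"method": "move_arm", "body": {"plan": [{"hand":-1,"tx":0,"ty":0,"tz":0,"ax":0,"ay":0,"az":0},{"hand":-1,"tx":0,"ty":0,"tz":0,"ax":0,"ay":0,"az":0}]}}

```text
clock: 37.2
tcp_pos: [0.4345, -0.2691, 0.2279]
tcp_rot: [0.701, -0.692, 0.138, -0.106]
contact_force: [0.2, 0.1, -4.4]
finger_gap: 0.0226
```

```bash
python3 -c "
from h import *
d=imaging.read_camera('wrist')
crop(d,(0,0,512,384),1.5,'w24',[circ(d,.449,-.2752,.054,.031)])
go([.449,-.2752,.17])
"
```

```text
pos [ 0.4347 -0.2689  0.2279] gap 0.0222 F [-0.6  1.1 -4.1] t 37.25 q [ 0.47  0.43  0.05  1.79 -0.02  0.97  1.76]
level a/.15: [-0.029  0.    -0.311]
to [0.449, -0.2752, 0.17] total [ 0.0731  0.2284 -0.0054] rows 2 each [ 0.0365  0.1142 -0.0027]
```

View pics/w24.png

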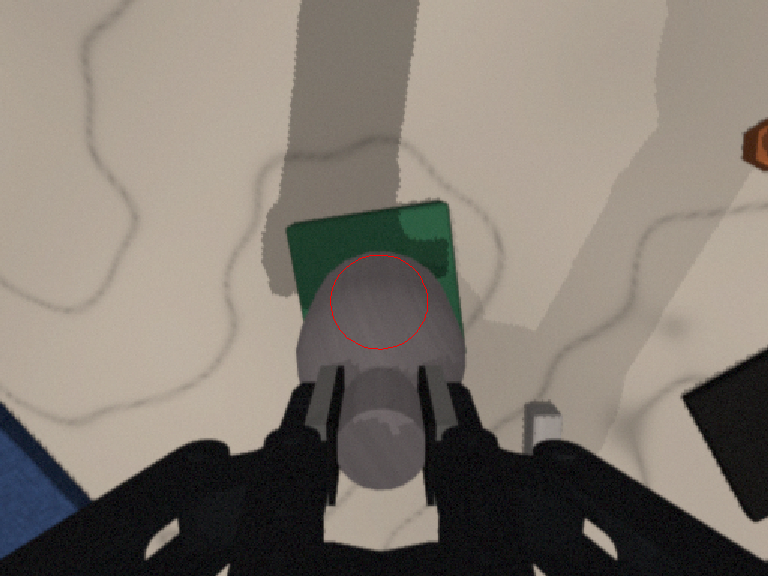

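Request:
{"method": "move_arm", "body": {"plan": [{"hand":-1,"tx":0.04,"ty":0.03,"tz":-0.005,"ax":-0.029,"ay":0,"az":-0.311},{"hand":-1,"tx":0,"ty":0.07,"tz":0,"ax":0,"ay":0,"az":0},{"hand":-1,"tx":0,"ty":0.07,"tz":0,"ax":0,"ay":0,"az":0},{"hand":-1,"tx":0,"ty":0.05,"tz":0,"ax":0,"ay":0,"az":0},{"hand":-1,"tx":0,"ty":0,"tz":0,"ax":0,"ay":0,"az":0},{"hand":-1,"tx":0,"ty":0,"tz":0,"ax":0,"ay":0,"az":0},{"hand":-1,"tx":0,"ty":0,"tz":0,"ax":0,"ay":0,"az":0},{"hand":-1,"tx":0,"ty":0,"tz":0,"ax":0,"ay":0,"az":0}]}}

```text
clock: 38.05
tcp_pos: [0.451, -0.2676, 0.1734]
tcp_rot: [0.698, -0.697, 0.114, -0.12]
contact_force: [0.2, 0.2, -4.8]
finger_gap: 0.0225
```

```bash
python3 -c "
from h import *
go([.449,-.2752,.1306])
"
```

```text
pos [ 0.451  -0.2676  0.1734] gap 0.0225 F [ 0.2  0.2 -4.8] t 38.05 q [ 0.47  0.49  0.04  1.87 -0.03  0.78  1.76]
level a/.15: [-0.017  0.     0.06 ]
to [0.449, -0.2752, 0.1306] total [ 0.0008  0.1713 -0.0319] rows 1 each [ 0.0008  0.1713 -0.0319]
```

Request:
{"method": "move_arm", "body": {"plan": [{"hand":-1,"tx":0,"ty":0.03,"tz":-0.032,"ax":-0.017,"ay":0,"az":0.06},{"hand":-1,"tx":0,"ty":0.06,"tz":0,"ax":0,"ay":0,"az":0},{"hand":-1,"tx":0,"ty":0.04,"tz":0,"ax":0,"ay":0,"az":0},{"hand":-1,"tx":0,"ty":0,"tz":0,"ax":0,"ay":0,"az":0},{"hand":-1,"tx":0,"ty":0,"tz":0,"ax":0,"ay":0,"az":0},{"hand":-1,"tx":0,"ty":0,"tz":0,"ax":0,"ay":0,"az":0}]}}

```text
clock: 38.65
tcp_pos: [0.4493, -0.2788, 0.1411]
tcp_rot: [-0.696, 0.698, -0.116, 0.119]
contact_force: [1.2, 0.1, -3.6]
finger_gap: 0.0221
```

```bash
python3 -c "
from h import *
go([.449,-.2752,.1306])
"
```

```text
pos [ 0.4493 -0.2788  0.1411] gap 0.0221 F [ 1.2  0.1 -3.6] t 38.65 q [ 0.49  0.54  0.04  1.89 -0.03  0.71  1.78]
level a/.15: [ 0.019 -0.     0.026]
to [0.449, -0.2752, 0.1306] total [-0.0061  0.0421  0.0132] rows 1 each [-0.0061  0.0421  0.0132]
```

Request:
{"method": "move_arm", "body": {"plan": [{"hand":-1,"tx":-0.006,"ty":0.018,"tz":0.013,"ax":0.019,"ay":0,"az":0.026},{"hand":-1,"tx":0,"ty":0.014,"tz":0,"ax":0,"ay":0,"az":0},{"hand":-1,"tx":0,"ty":0,"tz":0,"ax":0,"ay":0,"az":0},{"hand":-1,"tx":0,"ty":0,"tz":0,"ax":0,"ay":0,"az":0},{"hand":-1,"tx":0,"ty":0,"tz":0,"ax":0,"ay":0,"az":0}]}}

```text
clock: 39.15
tcp_pos: [0.4498, -0.2751, 0.1336]
tcp_rot: [-0.697, 0.697, -0.117, 0.118]
contact_force: [0.4, 0.4, -4.7]
finger_gap: 0.0223
```

```bash
python3 -c "
from h import *
d=imaging.read_camera('scene')
crop(d,(160,60,100,120),5,'s25',[circ(d,.449,-.2752,.054,.031)])
d=imaging.read_camera('wrist')
crop(d,(150,150,200,180),3,'w25',[circ(d,.449,-.2752,.054,.031)])
go([.449,-.2752,.1306])
a=cv2.imread('pics/s25.png');b=cv2.imread('pics/w25.png')
b=cv2.resize(b,(600,600));a=cv2.resize(a,(500,600));cv2.imwrite('pics/c25.png',cv2.resize(np.hstack([a,b]),None,fx=.7,fy=.7))
"
```

```text
pos [ 0.4498 -0.2751  0.1336] gap 0.0222 F [-0.7  0.6 -4.4] t 39.25 q [ 0.48  0.55  0.04  1.9  -0.03  0.69  1.77]
level a/.15: [ 0.    -0.     0.015]
to [0.449, -0.2752, 0.1306] total [-0.003   0.0121 -0.0013] rows 1 each [-0.003   0.0121 -0.0013]
```

View pics/c25.png

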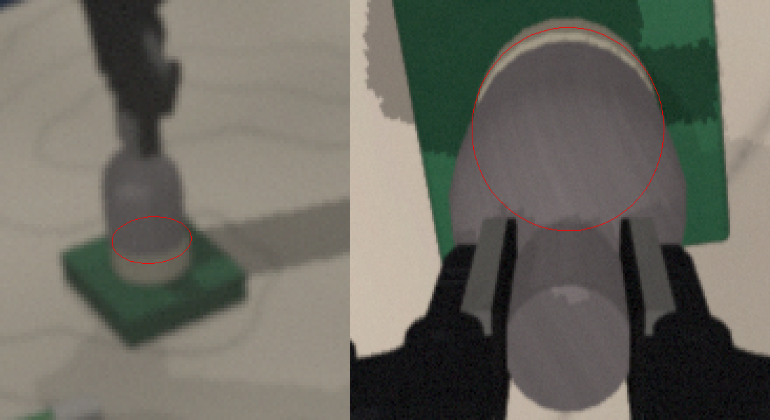

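Request:
{"method": "move_arm", "body": {"plan": [{"hand":-1,"tx":-0.003,"ty":0.012,"tz":0,"ax":0,"ay":0,"az":0.015},{"hand":-1,"tx":0,"ty":0.003,"tz":0,"ax":0,"ay":0,"az":0},{"hand":-1,"tx":0,"ty":0,"tz":0,"ax":0,"ay":0,"az":0},{"hand":-1,"tx":0,"ty":0,"tz":0,"ax":0,"ay":0,"az":0},{"hand":-1,"tx":0,"ty":0,"tz":0,"ax":0,"ay":0,"az":0}]}}

```text
clock: 39.75
tcp_pos: [0.4496, -0.2753, 0.1308]
tcp_rot: [-0.697, 0.698, -0.117, 0.118]
contact_force: [-0.2, 0.4, -1.8]
finger_gap: 0.0223
```

```bash
python3 -c "
from h import *
go([.449,-.2752,.1306])
"
```

```text
pos [ 0.4496 -0.2753  0.1308] gap 0.0223 F [-0.2  0.4 -1.8] t 39.75 q [ 0.48  0.55  0.04  1.9  -0.03  0.69  1.77]
level a/.15: [ 0.003 -0.     0.013]
to [0.449, -0.2752, 0.1306] total [-0.0026  0.0007 -0.0004] rows 1 each [-0.0026  0.0007 -0.0004]
```

Force is dropping, so it is in contact with the disc. Press a touch more, then release.

Request:
{"method": "move_arm", "body": {"plan": [{"hand":-1,"tx":0,"ty":0.004,"tz":0,"ax":0,"ay":0,"az":0},{"hand":-1,"tx":0,"ty":0,"tz":0,"ax":0,"ay":0,"az":0},{"hand":-0.4,"tx":0,"ty":0,"tz":0,"ax":0,"ay":0,"az":0},{"hand":1,"tx":0,"ty":0,"tz":0,"ax":0,"ay":0,"az":0},{"hand":1,"tx":0,"ty":0,"tz":0,"ax":0,"ay":0,"az":0},{"hand":1,"tx":0,"ty":0,"tz":0,"ax":0,"ay":0,"az":0},{"hand":1,"tx":0,"ty":0,"tz":0,"ax":0,"ay":0,"az":0},{"hand":1,"tx":0,"ty":0,"tz":0,"ax":0,"ay":0,"az":0},{"hand":1,"tx":0,"ty":-0.08,"tz":0,"ax":0,"ay":0,"az":0},{"hand":1,"tx":0,"ty":-0.15,"tz":0,"ax":0,"ay":0,"az":0},{"hand":1,"tx":0,"ty":-0.18,"tz":0,"ax":0,"ay":0,"az":0},{"hand":1,"tx":0,"ty":-0.1,"tz":0,"ax":0,"ay":0,"az":0}]}}

```text
clock: 40.95
tcp_pos: [0.4484, -0.2746, 0.2589]
tcp_rot: [0.698, -0.697, 0.119, -0.116]
contact_force: [0.9, -0.8, -0.1]
finger_gap: 0.0851
```

Request:
{"method": "move_arm", "body": {"plan": [{"hand":1,"tx":0,"ty":0,"tz":0,"ax":0,"ay":0,"az":0},{"hand":1,"tx":0,"ty":0,"tz":0,"ax":0,"ay":0,"az":0},{"hand":1,"tx":0,"ty":0,"tz":0,"ax":0,"ay":0,"az":0}]}}

```text
clock: 41.25
tcp_pos: [0.4497, -0.2754, 0.2619]
tcp_rot: [-0.697, 0.698, -0.117, 0.118]
contact_force: [0.1, -1.2, -0.2]
finger_gap: 0.0854
```

```bash
python3 -c "
from h import *
d=imaging.read_camera('wrist')
crop(d,(150,50,210,220),2.7,'w26',[sq(d,.4485,-.2754,.03,.11,.11,-.15),circ(d,.449,-.2752,.054,.031),circ(d,.449,-.2752,.159,.012)])
d=imaging.read_camera('scene')
crop(d,(0,0,512,384),1.5,'s26',[])
go([.449,-.2752,.24])
"
```

```text
pos [ 0.4494 -0.2752  0.2613] gap 0.0857 F [-0.4 -0.6 -0.4] t 41.35 q [ 0.47  0.39  0.05  1.74 -0.02  1.01  1.77]
level a/.15: [ 0.002 -0.     0.006]
to [0.449, -0.2752, 0.24] total [-0.0014  0.0852 -0.0005] rows 1 each [-0.0014  0.0852 -0.0005]
```

View pics/w26.png

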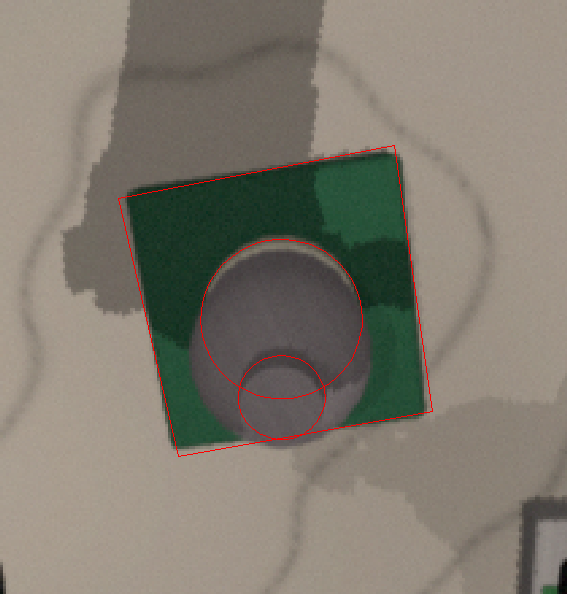

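View pics/s26.png

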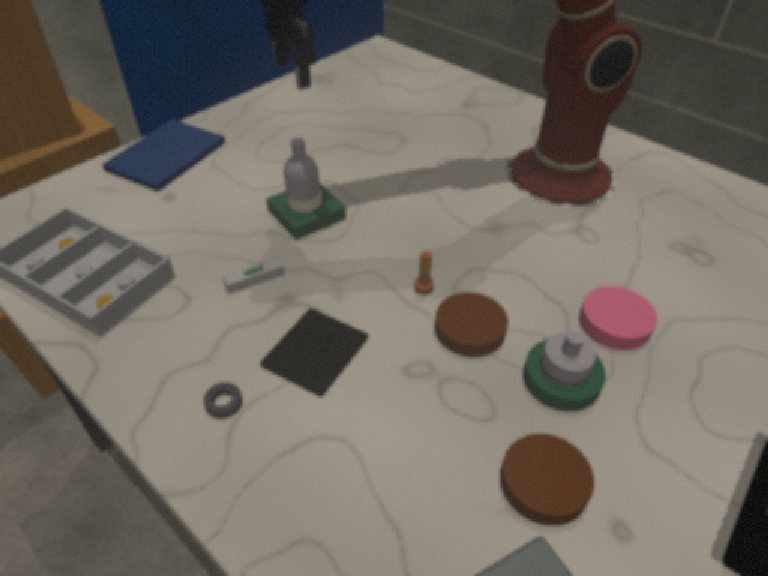

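```bash
python3 -c "
from h import *
P_=lambda d:[sq(d,.4485,-.2754,.03,.11,.11,-.15),circ(d,.449,-.2752,.054,.031),circ(d,.449,-.2752,.030,.031),circ(d,.449,-.2752,.159,.012),circ(d,.454,.277,.03,.055),circ(d,.454,.277,.096,.012),circ(d,.454,.277,.03,.034)]
d=imaging.read_camera('scene')
crop(d,(165,80,80,80),5,'a',P_(d)); crop(d,(340,200,80,80),5,'b',P_(d))
e=imaging.read_camera('top')
crop(e,(330,205,80,80),5,'c',P_(e)); crop(e,(117,200,80,80),5,'e',P_(e))
L=[cv2.imread(f'pics/{k}.png') for k in 'abce']
cv2.imwrite('pics/f27.png',cv2.resize(np.vstack([np.hstack(L[:2]),np.hstack(L[2:])]),None,fx=.75,fy=.75))
go([.449,-.2752,.24])
"
```

```text
pos [ 0.4495 -0.2753  0.2615] gap 0.0855 F [-0.9  0.5  1. ] t 41.45 q [ 0.47  0.39  0.05  1.74 -0.02  1.01  1.77]
level a/.15: [ 0.002 -0.     0.008]
to [0.449, -0.2752, 0.24] total [-0.0022  0.0859 -0.0003] rows 1 each [-0.0022  0.0859 -0.0003]
```

View pics/f27.png

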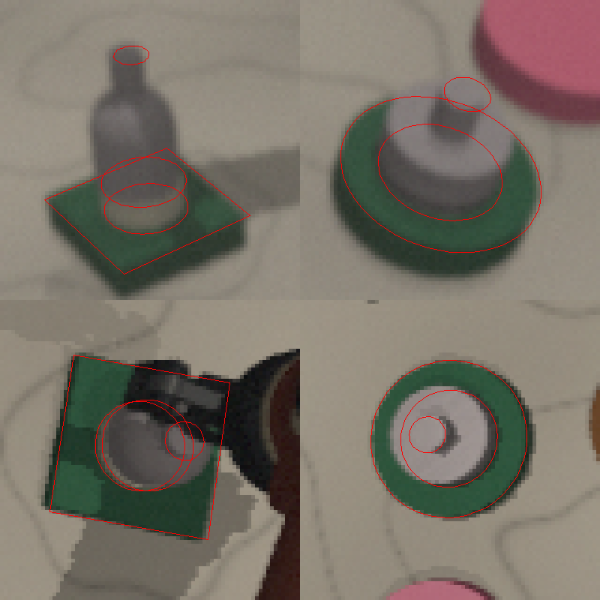

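```bash
python3 -c "
from bench import r
print(r.close_job())"
```

```text
the job is handed in; nothing more can be done
None
```

I made the swap and handed the job in at about 41.5 s; the hand-in reports no verdict.

- **Dome, first move:** I stood it upright on the black pad and released it.
- **Drum:** I moved it to the green round pier.
- **Disc:** I laid the white disc on the middle of the square pier.
- **Dome, second move:** I stood it on the disc, released it and raised the arm clear.

**Last checks in the scene, top and wrist pictures:**
- Both sensors look upright.
- The drum and the disc look within about 3 mm of their middles.
- The bolt, spirit level and collar look where they were, by eye only.

**Disagreement:** the cameras differ slightly on how well the dome sits on the disc. The wrist view suggests it is 2 to 4.5 mm off the disc's middle, the other two about 1 to 3 mm. The limit is 12 mm. The square pier's outline also came out slightly smaller than my model in the wrist view, but it was centred.

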